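# Free the seized bolt of the lens case and put the matching cartridges away

## Robot

A 7-joint arm with a two-finger parallel gripper is mounted at the origin on the work surface. World frame = base frame: x ahead of the robot, y to its left, z up, the work surface at z = 0. Lengths are in m, angles in rad, forces in N, time in s.
With the tool pointing down it reaches from about 0.35 to 0.9 m from the base axis. Payload 8.1 kg.
Tool frame: the origin (TCP) lies midway between the tips of the shut fingers; the grasp point (between the pads) lies arm.grip_point_offset behind it (arm.grip_point_offset is the distance from the TCP to the grasp point, in m); y points along the fingers, z is the direction in which the jaws open and shut, and the axes are right-handed (so a half turn about y gives the same grasp; the last joint's range is limited). The gripper opens to 92 mm and grips with 3 to 60 N. Pads are 19 mm wide; open, the fingers measure 130 mm over their backs; the gripper's body (75 mm by 190 mm) begins 47 mm behind the grasp point.
Start: joints at [-1.368, 0.434, 0.025, 1.573, -0.012, 1.134, -0.075], TCP at [0.188, 0.596, 0.195] pointing down, gripper open.
Joint ranges: [-2.62, 2.62], [-0.44, 2.09], [-1.27, 1.32], [0.08, 2.57], [-1.32, 4.46], [0.12, 2], [-2.74, 2.74]. Speed limits (rad/s): [2.22, 2.22, 3.01, 3.01, 3.14, 3.14, 3.14].

## Interface

Orientations are given as a rotation vector (axis times angle).
In Python, from cell import arm, get_image, camera_info gives the robot as it stands.
- The arm moves only by the tool carry_out, never from a script. Its argument "steps" is one flat list of numbers, 5 for each row, row after row: the opening, from 0 (shut) to 1 (fully open), then the shift along the world's x, y, z in units of 0.1 m (1.0 is 0.1 m), then the turn about the world's z in units of 45 degrees (1.0 is 45 degrees). In form: [hand, dx, dy, dz, spin, hand, dx, dy, dz, spin, ...]. A call has 1 to 12 rows; each row is the pose to reach, as a shift and turn from the pose commanded when the call began; what a row does not reach only later rows make up. A row lasts 1/10 s, in which the tool goes at most 50 mm and 8.59 degrees, less where a joint would pass 70% of its speed; a pose out of reach is approached as far as the arm can. A call with a number of a shift or a turn outside -1 to 1 is refused whole. A call with a gripper value outside its range is refused whole. The fingers move at their own pace and stop on an object; "grip_force" is the grip in N (left out, the last holds). Time passes only in rows, so rows that repeat a pose let the fingers close. It gives the time, the measured TCP pose, the force and the opening at its end, in the units of the state.
- arm.observe(): the state, without advancing time (a new reading comes with each control period).
- get_image(name): name is "scene" or "side" or "wrist"; returns (picture, depth): 384x512x3 uint8, red, green, blue; 384x512 float32, m along the optical axis (not along the pixel's ray), 0 where there is no reading.
- camera_info(name): a dict with "fovy" (degrees; the focal length in pixels is half the picture's height over the tangent of half this angle, whatever the lens; pixels are square), "cx", "cy" (the principal point, pixels), "R" (3x3) and "t" (3): a world point X has camera coordinates R X + t; the wrist camera has in their place "tool_from_camera" (4x4, takes a point from camera to tool coordinates, whose origin is the TCP and whose axes are the tool frame's). Camera axes: x right, y down, z forward; pixel columns grow to the right and rows downward; lengths in m; the calibration is good to about 2 mm. A picture is of the moment at which its call begins: read the wrist's pose just before it. camera_info takes no time and is no camera call.
- arm.sign_off(): hands the job in, once; it reports no verdict.
The state is a dict: "clock": time; "joints": joint angles; "dq": joint speeds; "joint_efforts": joint torques, N m; "position": TCP position; "ee_rot": TCP orientation; "force": force on the tool from outside, world axes, zero at the start; "ft_torque": the same for the moment, N m; "width": opening from 0.0 (shut) to 1.0 (fully open).
Only numpy, scipy, OpenCV 4.12 (cv2) and the standard library are available. Lean on these libraries where they do the work, as an engineer would, in place of code of your own. Each camera call takes 0.05 s, during which the arm holds its last target. There are 200 camera calls.

## Task

Work the corroded slide bolt on the front of the grey case free with short back-and-forth strokes until it runs all the way, and open the lid. Stand every 36 mm lens cartridge from the bench (the middle of the three sizes; two or three are out) upright on the floor of the case, then shut the lid fully and push the bolt home. Leave the smaller and larger cartridges and everything else where they are.

Things in the scene. Friction and masses are not known exactly. Their poses are not given: they have to be found in the camera images.
- case: grey case fixed to the bench: open box 150 mm (x) by 240 mm (y), 70 mm high outside, walls 6 mm, its floor 20 mm above the bench, with hinged lid. Origin at the centre of its underside, x away from the robot to the hinge, y along its length. On its front (-x) wall blocks 78 mm high carry the bolt: x -105 to -75 mm, y 28 to 122 and -40 to -26 mm; the bolt guides on them reach 96 mm
- bolt (a joint): travel (m) of the corroded slide bolt along the case's front: 0 = home, nose over the lid's tongue (lid locked); 0.048 = fully drawn, towards the case's +y; the lid is free from 0.040 on. Starts near 0, seized. Slides with 5 to 15 N at up to 0.03 m/s; at a jam it stops dead and pushing harder is useless. See bolt_nose for how it comes free
- bolt_nose (a point): end of the bolt that locks the lid. Drawn, the bolt jams near 0.020; pushed back to its new stop (about 16 mm back) and drawn again it gets 4 mm further. Draws end near 0.020, 0.024, 0.028, back strokes near 0.004, 0.008, 0.012; the fourth draw runs to 0.048. Once drawn fully it runs freely both ways, staying where left. A stroke cut short gains nothing: repeat it
- bolt_knob (a point): the bolt's knob, an upright round steel pin 14 mm in diameter; this point is on its axis 17 mm below its top, 120.5 mm above the bench, 24 mm above the guides, at x = -89 mm and y = 45 mm + bolt travel in the case frame
- lid (a joint): lid angle (rad): 0 = shut, 1.8 = its limit, just past upright. Hinge line at x = 75 mm, z = 70 mm in the case frame, parallel to the case's y; opening lifts the front edge. The hinge is stiff (0.27 N m): the lid stays at any angle it is left at and must be pressed all the way shut
- lid_handle (a point): centre of the lid's black handle: a crossbar 16 mm in diameter, 24 mm long, parallel to the hinge, on a 10 mm post. It is 125 mm from the hinge line along the lid and 38 mm above the lid's underside (30 mm above the 8 mm plate), so 108 mm above the bench when shut. Pinched by its two ends it turns between the fingers as the lid swings
- case_in (a point): centre of the case's inner floor, 20 mm above the bench; the inside is 138 mm (x) by 228 mm (y) and 50 mm deep
- mid_a: black lens cartridge with a bright rim, a plain upright cylinder 36 mm in diameter and 32 mm tall, about 70 g, standing on the bench; origin at the centre of its underside, z up (the middle of three sizes: belongs in the case; may be absent)
- mid_b: black lens cartridge with a bright rim, a plain upright cylinder 36 mm in diameter and 32 mm tall, about 70 g, standing on the bench; origin at the centre of its underside, z up (the middle of three sizes: belongs in the case; may be absent)
- mid_c: black lens cartridge with a bright rim, a plain upright cylinder 36 mm in diameter and 32 mm tall, about 70 g, standing on the bench; origin at the centre of its underside, z up (the middle of three sizes: belongs in the case; may be absent)
- small_a: black lens cartridge with a bright rim, a plain upright cylinder 28 mm in diameter and 32 mm tall, about 70 g, standing on the bench; origin at the centre of its underside, z up (too small: stays where it is)
- small_b: black lens cartridge with a bright rim, a plain upright cylinder 28 mm in diameter and 32 mm tall, about 70 g, standing on the bench; origin at the centre of its underside, z up (too small: stays where it is)
- large_a: black lens cartridge with a bright rim, a plain upright cylinder 44 mm in diameter and 32 mm tall, about 70 g, standing on the bench; origin at the centre of its underside, z up (too large: stays where it is)
- large_b: black lens cartridge with a bright rim, a plain upright cylinder 44 mm in diameter and 32 mm tall, about 70 g, standing on the bench; origin at the centre of its underside, z up (too large: stays where it is)
- objective: bystander: steel microscope objective with a yellow ring, standing, 28 mm in diameter and 52 mm tall; origin at the centre of its underside
- oil_bottle: bystander: small closed bottle, 28 mm in diameter and 55 mm tall; origin at the centre of its underside
- screwdriver: bystander: screwdriver with a red handle, lying near the robot; origin under its middle
Things that resemble listed ones, but are neither listed nor needed, are in the scene too. What is shaped like the mid_b but purple is not meant.

How it is judged:
On the way, in this order (a step that is already met when the one before it is completed fails the run):
1. the bolt runs: drawn fully back (value of joint bolt above 0.044 m), for 0.2 s.
2. the lid is opened wide (value of joint lid above 1.3 rad), for 0.2 s.
3. all the 36 mm cartridges stand upright on the case floor (x of mid_a in the frame of case between -0.069 and 0.069 m and y of mid_a in the frame of case between -0.114 and 0.114 m and z of mid_a in the frame of case between 0.01 and 0.027 m and angle between each of mid_a, mid_b, mid_c's own z axis and vertical below 0.15 rad and x of mid_b in the frame of case between -0.069 and 0.069 m and y of mid_b in the frame of case between -0.114 and 0.114 m and z of mid_b in the frame of case between 0.01 and 0.027 m and x of mid_c in the frame of case between -0.069 and 0.069 m and y of mid_c in the frame of case between -0.114 and 0.114 m and z of mid_c in the frame of case between 0.01 and 0.027 m), for 0.2 s.
4. the lid is shut (value of joint lid below 0.03 rad), for 0.2 s.
5. the bolt is home (value of joint bolt below 0.006 m and value of joint lid below 0.03 rad), for 0.2 s.
At the end, for the whole second after the job is handed in: the lid is shut (under 0.03 rad), the bolt is home (within 6 mm of its closed end), every 36 mm cartridge present stands upright (within 0.15 rad) and at rest on the floor inside the case, and no other cartridge is in the case (all of step 3 and all of step 5 and linear speed of each of mid_a, mid_b, mid_c below 0.02 m/s and not (x of small_a in the frame of case between -0.069 and 0.069 m and y of small_a in the frame of case between -0.114 and 0.114 m and z of small_a in the frame of case between 0.01 and 0.064 m) and not (x of small_b in the frame of case between -0.069 and 0.069 m and y of small_b in the frame of case between -0.114 and 0.114 m and z of small_b in the frame of case between 0.01 and 0.064 m) and not (x of large_a in the frame of case between -0.069 and 0.069 m and y of large_a in the frame of case between -0.114 and 0.114 m and z of large_a in the frame of case between 0.01 and 0.064 m) and not (x of large_b in the frame of case between -0.069 and 0.069 m and y of large_b in the frame of case between -0.114 and 0.114 m and z of large_b in the frame of case between 0.01 and 0.064 m)); the robot touches nothing.
It fails at once if a bystander or a cartridge of another size is moved by more than 6 cm (distance of any of objective, oil_bottle, screwdriver, small_a, small_b, large_a, large_b from where it was at the start of the episode above 0.06 m).
It fails at once if a cartridge of another size or a bystander is tipped over (angle between any of small_a, small_b, large_a, large_b, objective, oil_bottle's own z axis and vertical above 0.7 rad).
Of mid_a, mid_b, mid_c only 2 to 3 are there at a start; the rules pass over those that are not, and their reading is None.
At some moment in a run one of mid_a, mid_b, mid_c may be knocked a few centimetres aside while the robot is not near it.
Once in a run the grip may slacken for a moment while it holds something.
It also fails if it takes over 210 s, if anything falls off the work surface, if the arm or the gripper's body presses on something with over 40 N, if the wrist force passes 120 N, or if a joint passes its speed limit or range.

## Working session

There is one attempt and no reset: what is moved stays moved. The work goes in short steps, Python scripts to look and compute and a tool call to move; the robot and the scene stay as the last step left them, time stands still between calls to the robot, and variables do not carry over. Pictures are saved under pics/ and viewed, about 12 in all and at most 16, crops included, and the job is handed in when it is done.

Besides the shell and the picture viewer there is one more tool, called in YAML: its name, and indented under it one key for each argument. carry_out: Moves the arm, as the interface text tells. Shifts and turns lie within -1 to 1; 1 stands for 0.1 m of shift or 45 degrees of turn. Its arguments: {"type":"object","properties":{"steps":{"type":"array","items":{"type":"number"}},"grip_force":{"type":"number"}},"required":["steps"]}

```bash
mkdir -p pics; ls; cat > h.py <<'E'
import numpy as np, cv2
from cell import arm, get_image, camera_info
from scipy.spatial.transform import Rotation as Ro
def grab(name):
    s=arm.observe(); im,d=get_image(name); return s,im,d
def cam(name,s=None):
    c=camera_info(name); f=192/np.tan(np.radians(c['fovy'])/2)
    if name=='wrist':
        T=np.array(c['tool_from_camera']); W=np.eye(4)
        W[:3,:3]=Ro.from_rotvec(s['ee_rot']).as_matrix(); W[:3,3]=s['position']
        M=W@T
    else:
        M=np.eye(4); R=np.array(c['R']); M[:3,:3]=R.T; M[:3,3]=-R.T@np.array(c['t'])
    return f,c['cx'],c['cy'],M
def cloud(name,d,s=None):
    f,cx,cy,M=cam(name,s); v,u=np.mgrid[:384,:512]
    P=np.stack([(u-cx)/f*d,(v-cy)/f*d,d],-1)@M[:3,:3].T+M[:3,3]
    P[d<=0]=np.nan; return P
def ray(name,u,v,z,s=None):
    f,cx,cy,M=cam(name,s); r=M[:3,:3]@np.array([(u-cx)/f,(v-cy)/f,1]); o=M[:3,3]
    return o+r*(z-o[2])/r[2]
def proj(name,X,s=None):
    f,cx,cy,M=cam(name,s); p=M[:3,:3].T@(np.array(X)-M[:3,3]); return np.array([cx+f*p[0]/p[2],cy+f*p[1]/p[2]])
def save(n,im,k=1.5): cv2.imwrite('pics/'+n+'.png',cv2.resize(im[:,:,::-1],None,fx=k,fy=k,interpolation=cv2.INTER_CUBIC))
E
python3 - <<'E'
from h import *
s,a,d=grab('scene'); s,b,d2=grab('side')
save('scene0',a);save('side0',b)
np.savez('s0.npz',a=a,d=d,b=b,d2=d2)
print(s['position'],s['ee_rot'],s['width'],s['clock'],arm.grip_point_offset)
for n in('scene','side'): f,cx,cy,M=cam(n);print(n,f,cx,cy,M.round(3).tolist())
c=camera_info('wrist');print(c)
E
```

```text
pics
[0.18806761 0.59546932 0.19418441] [-1.55892468  0.24019519 -0.24006398] 1.0033010562092575 0.05 0.0188
scene 498.79009152126275 251.2167053762874 184.69955027016826 [[0.466, 0.552, -0.691, 1.439], [0.884, -0.311, 0.348, -0.491], [-0.022, -0.774, -0.633, 0.982], [0.0, 0.0, 0.0, 1.0]]
side 491.6869163188603 257.90764164154126 199.91803009032725 [[0.726, -0.489, 0.483, -0.047], [-0.687, -0.533, 0.493, -0.543], [0.017, -0.69, -0.723, 0.911], [0.0, 0.0, 0.0, 1.0]]
{'fovy': 69.09542904461084, 'cx': 254.00421268548052, 'cy': 188.23884252091992, 'tool_from_camera': array([[-2.12711848e-06,  9.64074167e-01,  2.65633208e-01,
        -7.15631344e-02],
       [ 3.70991100e-05, -2.65633208e-01,  9.64074166e-01,
        -1.89016496e-01],
       [ 9.99999999e-01,  1.19054556e-05, -3.52012603e-05,
         4.09574507e-04],
       [ 0.00000000e+00,  0.00000000e+00,  0.00000000e+00,
         1.00000000e+00]])}
```

View pics/scene0.png

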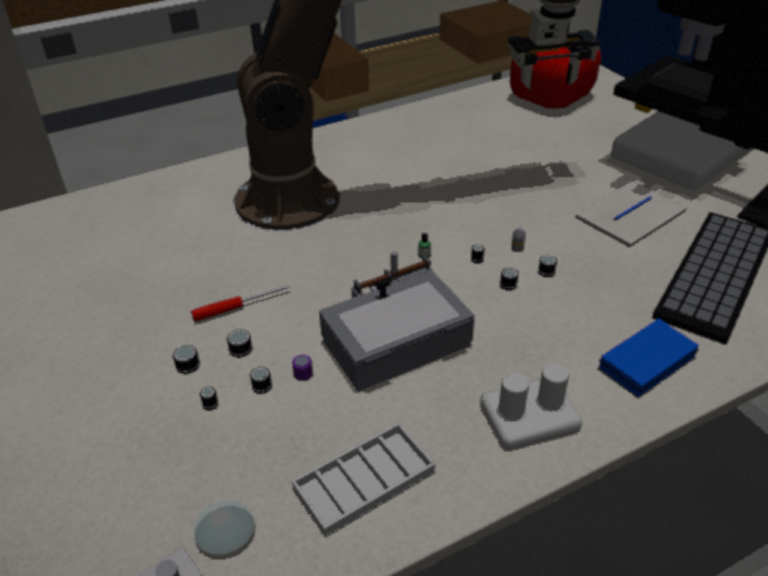

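View pics/side0.png

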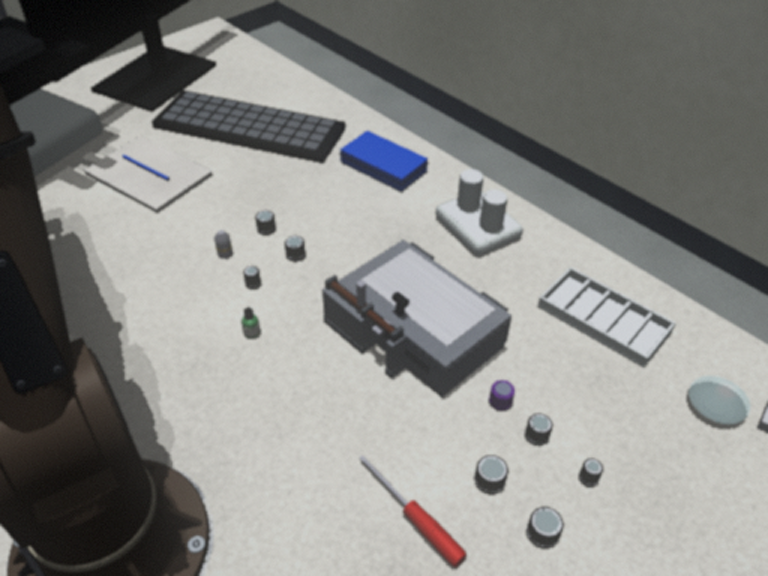

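Scene view (1.5× pixels): the case is around (396,325), with the knob at (394,262). Cartridges:
- **Left:** (186,357), (239,341), (209,396) and (260,378), plus a purple decoy at (302,367).
- **Right:** (478,252), (509,277) and (547,264).

The side view agrees, with (540,427), (295,246) and (265,221) looking mid-sized. I'll measure next.

```bash
python3 - <<'E'
from h import *
z=np.load('s0.npz')
for name,im,d in(('scene',z['a'],z['d']),('side',z['b'],z['d2'])):
    P=cloud(name,d); h=P[:,:,2]
    print(name,'table z',np.nanmedian(h[(P[:,:,0]>.3)&(P[:,:,0]<.9)&(h<.02)&(h>-.02)]))
    m=((h>.012)&(h<.07)&(P[:,:,0]>.25)&(P[:,:,0]<1)&(abs(P[:,:,1])<.6)).astype(np.uint8)
    n,l,st,c=cv2.connectedComponentsWithStats(m)
    for i in range(1,n):
        if 40<st[i,4]<900:
            q=P[l==i]; zt=np.nanpercentile(q[:,2],90); t=q[q[:,2]>zt-.006]
            (cx,cy),r=cv2.minEnclosingCircle(t[:,:2].astype(np.float32)*1000)
            print(c[i].round(),st[i,4],'top %.3f'%zt,'ctr',round(cx),round(cy),'diam',round(2*r), 'ext',(np.ptp(np.percentile(t[:,0],[2,98]))*1000).round(),(np.ptp(np.percentile(t[:,1],[2,98]))*1000).round())
    # lid top: bright plane
    m=(h>.072)&(h<.085)&(P[:,:,0]>.3)&(P[:,:,0]<.9)&(abs(P[:,:,1])<.35)
    q=P[m]; print('lid',cv2.minAreaRect((q[:,:2]*1000).astype(np.float32)),len(q),np.median(q[:,2]))
    m=(h>.105)&(h<.145)&(P[:,:,0]>.3)&(P[:,:,0]<.9)&(abs(P[:,:,1])<.35)
    q=P[m]; print('high',q[np.argsort(q[:,1])][::max(1,len(q)//12)].round(3).tolist())
E
```

```text
scene table z 0.0003041223405112481
[401. 146.] 148 top 0.016 ctr 453 575 diam 128 ext 111.0 53.0
[346. 158.] 102 top 0.051 ctr 431 357 diam 24 ext 20.0 18.0
[283. 163.] 105 top 0.054 ctr 350 175 diam 24 ext 16.0 15.0
[318. 167.] 74 top 0.034 ctr 423 261 diam 29 ext 25.0 25.0
[365. 175.] 123 top 0.034 ctr 525 364 diam 41 ext 33.0 33.0
[339. 184.] 131 top 0.035 ctr 520 269 diam 38 ext 34.0 31.0
[150. 203.] 297 top 0.026 ctr 321 -277 diam 98 ext 23.0 94.0
[159. 227.] 211 top 0.035 ctr 432 -270 diam 46 ext 39.0 38.0
[124. 238.] 233 top 0.035 ctr 423 -370 diam 46 ext 41.0 39.0
[201. 243.] 169 top 0.035 ctr 544 -195 diam 38 ext 32.0 32.0
[174. 251.] 175 top 0.035 ctr 540 -269 diam 38 ext 31.0 32.0
[139. 264.] 121 top 0.034 ctr 534 -365 diam 30 ext 25.0 25.0
[149. 348.] 239 top 0.016 ctr 780 -421 diam 91 ext 84.0 84.0
[116. 377.] 378 top 0.069 ctr 843 -512 diam 29 ext 25.0 25.0
lid ((653.9104614257812, 0.842010498046875), (410.791748046875, 256.9161376953125), 3.974212646484375) 3777 0.07840527889514937
high [[0.513, -0.022, 0.11], [0.515, -0.021, 0.107], [0.507, -0.016, 0.117], [0.51, -0.
[... 793 characters left out ...]
 -266 diam 38 ext 33.0 31.0
[284. 349.] 767 top 0.025 ctr 315 -273 diam 100 ext 21.0 95.0
[327. 314.] 408 top 0.033 ctr 429 -267 diam 44 ext 40.0 39.0
[394. 313.] 191 top 0.034 ctr 533 -359 diam 28 ext 24.0 24.0
[363. 350.] 466 top 0.033 ctr 422 -367 diam 45 ext 39.0 39.0
lid ((646.960205078125, 7.5400390625), (404.8566589355469, 258.096923828125), 6.277606010437012) 5062 0.07751034497550069
high [[0.507, -0.02, 0.108], [0.513, -0.017, 0.106], [0.501, -0.013, 0.11], [0.508, -0.008, 0.112], [0.511, -0.002, 0.111], [0.505, 0.002, 0.116], [0.5, 0.006, 0.114], [0.464, 0.034, 0.123], [0.465, 0.035, 0.112], [0.461, 0.037, 0.126], [0.462, 0.038, 0.137], [0.459, 0.041, 0.137], [0.471, 0.044, 0.136]]
```

Mid cartridges (pixel → world, mm): scene (365,175) → (523,366), (339,184) → (519,272), (174,251) → (537,-267). 

Possible mix-ups: purple (201,243), small (318,167) and (139,264), large (159,227) and (124,238). The measured diameters separate the three sizes. Next I'll get the case pose.

```bash
python3 - <<'E'
from h import *
z=np.load('s0.npz')
s=arm.observe();print(Ro.from_rotvec(s['ee_rot']).as_matrix().round(3).tolist())
for name,im,d in(('scene',z['a'],z['d']),('side',z['b'],z['d2'])):
    P=cloud(name,d); h=P[:,:,2]
    m=((h>.055)&(P[:,:,0]>.4)&(P[:,:,0]<.68)&(abs(P[:,:,1])<.16))
    q=P[m&(h<.09)];
    print(name,cv2.minAreaRect((q[:,:2]*1000).astype(np.float32)))
    lid=P[(h>.074)&(h<.083)&(P[:,:,0]>.5)&(P[:,:,0]<.68)&(abs(P[:,:,1])<.16)]
    print(cv2.minAreaRect((lid[:,:2]*1000).astype(np.float32)))
    k=P[(h>.112)&(h<.145)&(P[:,:,0]>.44)&(P[:,:,0]<.49)&(P[:,:,1]>.02)&(P[:,:,1]<.06)]
    print('knob',k.mean(0),len(k),k[:,2].max()); k=P[(h>.103)&(h<.12)&(P[:,:,0]>.495)&(P[:,:,0]<.53)&(abs(P[:,:,1]+.008)<.02)]
    print('handle',k.mean(0),cv2.minAreaRect((k[:,:2]*1000).astype(np.float32)),len(k))
save('crop0',np.hstack([z['a'][225:275,130:260],z['a'][140:190,290:420]]),3)
E
```

```text
[[0.954, -0.0, 0.301], [-0.301, -0.001, 0.954], [0.0, -1.0, -0.001]]
scene ((548.4475708007812, -8.326057434082031), (247.40211486816406, 192.79513549804688), 89.12056732177734)
((572.9468994140625, -9.603424072265625), (242.92044067382812, 145.88172912597656), 89.93292999267578)
knob [0.47079636 0.03473691 0.12757959] 44 0.14240704222210787
handle [ 0.51033647 -0.01096934  0.11221845] ((507.9013977050781, -8.68860912322998), (17.56797218322754, 27.879487991333008), 5.314229965209961) 53
side ((543.928955078125, -5.510169982910156), (190.5554962158203, 243.70986938476562), 0.23684388399124146)
((568.3549194335938, -5.1082305908203125), (139.1705780029297, 242.55491638183594), 0.6404253244400024)
knob [0.46382372 0.03777887 0.12829894] 62 0.13904837861188413
handle [ 0.50300119 -0.00747859  0.11183986] ((504.864501953125, -7.085126876831055), (24.697383880615234, 16.255006790161133), 87.35543823242188) 77
```

View pics/crop0.png

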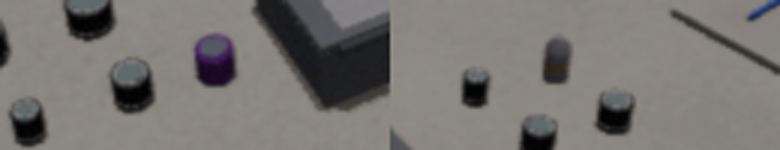

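The crop shows three black mid-size cartridges, at crop (132,83), (540,130) and (616,107). The purple decoy, the small ones and the objective are clearly different. Moving the wrist camera over the case.

carry_out:
  steps: [1,0.5,-0.5,1,0.2,1,1,-1,1,0.4,1,1,-1,1,0.4,1,1,-1,1,0.4]

```text
clock: 0.5
position: [0.2918, 0.4934, 0.2969]
ee_rot: [-1.57, -0.006, 0.002]
force: [0.5, 0.7, -0.4]
width: 0.999
```

carry_out:
  steps: [1,1,-1,0,0,1,1,-1,0,0,1,1,-1,0,0]

```text
clock: 0.8
position: [0.39, 0.3935, 0.2949]
ee_rot: [-1.571, -0.006, 0.005]
force: [0.9, -0.3, -0.0]
width: 0.997
```

carry_out:
  steps: [1,1,-1,0,0,1,1,-1,0,0,1,1,-1,0,0]

```text
clock: 1.1
position: [0.4898, 0.2932, 0.2948]
ee_rot: [-1.572, -0.005, 0.005]
force: [0.4, 0.2, 0.3]
width: 0.995
```

carry_out:
  steps: [1,0,-1,0,0,1,0,-1,0,0]

```text
clock: 1.3
position: [0.4884, 0.1941, 0.294]
ee_rot: [-1.572, -0.005, 0.007]
force: [1.0, -1.3, -0.5]
width: 0.999
```

carry_out:
  steps: [1,0,-1,0,0,1,0,-1,0,0]

```text
clock: 1.5
position: [0.4877, 0.0939, 0.2947]
ee_rot: [-1.571, -0.006, 0.007]
force: [1.3, 0.4, -0.5]
width: 0.999
```

carry_out:
  steps: [1,0,-0.9,0,0,1,0,-0.9,0,0,1,0,-0.9,0,0,1,0,-0.9,0,0]

```text
clock: 1.9
position: [0.488, 0.0054, 0.2948]
ee_rot: [-1.57, -0.005, 0.005]
force: [-0.6, 0.7, 0.9]
width: 1.002
```

```bash
python3 - <<'E'
from h import *
s,a,d=grab('wrist'); save('w0',a)
np.savez('w0.npz',a=a,d=d)
print(s['clock'],s['position'],s['joints'],Ro.from_rotvec(s['ee_rot']).as_matrix().round(3).tolist(),s['force'])
P=cloud('wrist',d,s);h=P[:,:,2]
print(np.nanmin(d[d>0]),(d>0).mean())
lid=(h>.073)&(h<.084)&(P[:,:,0]>.44)&(P[:,:,0]<.68)&(abs(P[:,:,1])<.16)
print(cv2.minAreaRect((P[lid][:,:2]*1000).astype(np.float32)),np.median(P[lid][:,2]))
for n,lo,hi,x0,x1 in(('knob',.115,.145,.44,.495),('handle',.102,.125,.49,.54)):
    k=P[(h>lo)&(h<hi)&(P[:,:,0]>x0)&(P[:,:,0]<x1)&(abs(P[:,:,1])<.1)]
    print(n,len(k),np.median(k,0),k.max(0),k.min(0),cv2.minAreaRect((k[:,:2]*1000).astype(np.float32)))
E
```

```text
1.9 [0.48795494 0.00542821 0.29484377] [-0.38998908  0.12831117  0.30964206  1.75444341 -0.04131796  1.26537099
  1.50653886] [[1.0, -0.0, -0.006], [0.006, 0.0, 1.0], [-0.0, -1.0, 0.0]] [-0.56018988  0.69008436  0.91787803]
0.050001767 0.9867808024088541
((537.6646118164062, -6.457427978515625), (172.35826110839844, 242.0111846923828), 0.0300518237054348) 0.07800779498934823
knob 117 [0.46627786 0.0368703  0.13646665] [0.47410926 0.04477557 0.14021836] [0.46062051 0.03086092 0.11626891] ((467.369873046875, 37.275455474853516), (13.093165397644043, 13.222908020019531), 46.10889434814453)
handle 196 [ 0.50510491 -0.00756399  0.11419449] [0.51339231 0.00464681 0.1169859 ] [ 0.49891613 -0.01880718  0.10577824] ((506.1691589355469, -7.1061296463012695), (14.342489242553711, 23.552717208862305), 0.6123542785644531)
```

View pics/w0.png

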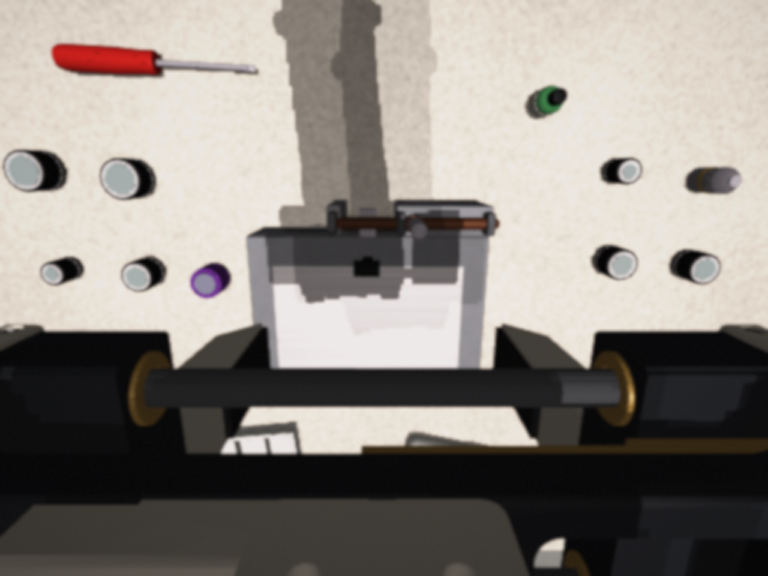

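The wrist view shows the knob at (419,229), the handle at (366,267) and all cartridges clear. Knob and handle agree on case origin (0.556,-0.007) with yaw about 0. Reaching for the knob.

carry_out:
  steps: [0.5,-0.21,0.32,-0.5,0,0.5,-0.21,0.32,-1,0,0.5,-0.21,0.32,-1,0]

```text
clock: 2.25
position: [0.4634, 0.0403, 0.1908]
ee_rot: [-1.572, -0.004, 0.016]
force: [-0.5, -0.5, 0.5]
width: 0.788
```

carry_out:
  steps: [0.5,0,0,-0.4,0,0.5,0,0,-0.7,0,0.5,0,0,-0.92,0,0.5,0,0,-0.92,0,0.5,0,0,-0.92,0]

```text
clock: 2.75
position: [0.4681, 0.0384, 0.104]
ee_rot: [-1.571, -0.007, 0.007]
force: [0.6, 1.0, -0.0]
width: 0.498
```

```bash
python3 - <<'E'
from h import *
s,a,d=grab('wrist'); save('w1',a)
P=cloud('wrist',d,s);h=P[:,:,2]
print(s['clock'],s['position'],s['force'],s['width'])
k=P[(h>.125)&(h<.145)&(P[:,:,0]>.44)&(P[:,:,0]<.495)&(abs(P[:,:,1]-.037)<.02)]
if len(k): print('knob',len(k),np.median(k,0),cv2.minAreaRect((k[:,:2]*1000).astype(np.float32)))
E
```

```text
2.75 [0.46812194 0.03844291 0.10397844] [ 0.58434331  1.00781772 -0.03212912] 0.49787012008702913
knob 487 [0.4650083  0.03761365 0.13636869] ((466.7678527832031, 37.28993606567383), (13.221890449523926, 13.567228317260742), 51.97441101074219)
```

View pics/w1.png

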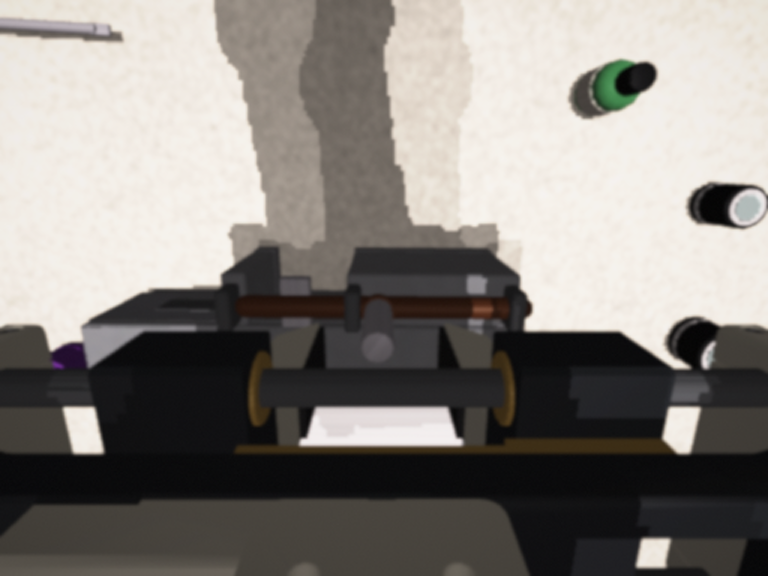

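The knob at (377,347) sits centred between the fingers. Close on it and make the first draw.

carry_out:
  steps: [0,0,0,0,0,0,0,0,0,0,0,0,0,0,0,0,0,0,0,0,0,0,0,0,0]
  grip_force: 25

```text
clock: 3.3
position: [0.4673, 0.0376, 0.1032]
ee_rot: [-1.571, -0.007, 0.006]
force: [-0.6, -1.0, 2.2]
width: 0.123
```

carry_out:
  steps: [0,0,0.025,0,0,0,0,0.05,0,0,0,0,0.075,0,0,0,0,0.1,0,0,0,0,0.125,0,0,0,0,0.15,0,0,0,0,0.175,0,0,0,0,0.2,0,0,0,0,0.22,0,0,0,0,0.23,0,0,0,0,0.23,0,0]

```text
clock: 4.4
position: [0.4673, 0.0572, 0.1031]
ee_rot: [-1.575, -0.004, 0.004]
force: [-0.8, -14.5, 6.3]
width: 0.125
```

carry_out:
  steps: [0,0,-0.04,0,0,0,0,-0.065,0,0,0,0,-0.09,0,0,0,0,-0.115,0,0,0,0,-0.14,0,0,0,0,-0.165,0,0,0,0,-0.19,0,0,0,0,-0.21,0,0,0,0,-0.225,0,0,0,0,-0.225,0,0]

```text
clock: 5.4
position: [0.4674, 0.0403, 0.1031]
ee_rot: [-1.569, -0.008, 0.007]
force: [-1.0, 4.9, 4.3]
width: 0.124
```

carry_out:
  steps: [0,0,0.04,0,0,0,0,0.065,0,0,0,0,0.09,0,0,0,0,0.115,0,0,0,0,0.14,0,0,0,0,0.165,0,0,0,0,0.19,0,0,0,0,0.215,0,0,0,0,0.24,0,0,0,0,0.265,0,0,0,0,0.265,0,0]

```text
clock: 6.5
position: [0.4673, 0.0612, 0.103]
ee_rot: [-1.575, -0.004, 0.004]
force: [0.7, -14.3, 8.0]
width: 0.125
```

carry_out:
  steps: [0,0,-0.04,0,0,0,0,-0.065,0,0,0,0,-0.09,0,0,0,0,-0.115,0,0,0,0,-0.14,0,0,0,0,-0.165,0,0,0,0,-0.19,0,0,0,0,-0.215,0,0,0,0,-0.235,0,0,0,0,-0.235,0,0,0,0,-0.235,0,0]

```text
clock: 7.6
position: [0.4674, 0.0429, 0.1031]
ee_rot: [-1.569, -0.008, 0.007]
force: [0.5, 5.3, 5.1]
width: 0.123
```

carry_out:
  steps: [0,0,0.04,0,0,0,0,0.065,0,0,0,0,0.09,0,0,0,0,0.115,0,0,0,0,0.14,0,0,0,0,0.165,0,0,0,0,0.19,0,0,0,0,0.215,0,0,0,0,0.24,0,0,0,0,0.265,0,0,0,0,0.28,0,0,0,0,0.28,0,0]

```text
clock: 8.8
position: [0.4673, 0.0652, 0.103]
ee_rot: [-1.575, -0.004, 0.004]
force: [-1.0, -13.7, 9.2]
width: 0.12
```

carry_out:
  steps: [0,0,-0.04,0,0,0,0,-0.065,0,0,0,0,-0.09,0,0,0,0,-0.115,0,0,0,0,-0.14,0,0,0,0,-0.165,0,0,0,0,-0.19,0,0,0,0,-0.215,0,0,0,0,-0.24,0,0,0,0,-0.24,0,0,0,0,-0.24,0,0]

```text
clock: 9.9
position: [0.4674, 0.0469, 0.1031]
ee_rot: [-1.569, -0.008, 0.007]
force: [-0.2, 5.0, 6.0]
width: 0.119
```

carry_out:
  steps: [0,0,0.04,0,0,0,0,0.065,0,0,0,0,0.09,0,0,0,0,0.115,0,0,0,0,0.14,0,0,0,0,0.165,0,0,0,0,0.19,0,0,0,0,0.215,0,0,0,0,0.24,0,0,0,0,0.265,0,0,0,0,0.28,0,0,0,0,0.29,0,0]

```text
clock: 11.1
position: [0.4673, 0.0732, 0.103]
ee_rot: [-1.572, -0.006, 0.006]
force: [-0.1, -4.9, 6.4]
width: 0.12
```

Past 0.032 and running freely. Finish the draw and hold.

carry_out:
  steps: [0,0,0.025,0,0,0,0,0.05,0,0,0,0,0.075,0,0,0,0,0.1,0,0,0,0,0.12,0,0,0,0,0.135,0,0,0,0,0.145,0,0,0,0,0.145,0,0,0,0,0.145,0,0,0,0,0.145,0,0]

```text
clock: 12.1
position: [0.4673, 0.0848, 0.103]
ee_rot: [-1.575, -0.004, 0.004]
force: [-1.1, -12.5, 9.6]
width: 0.125
```

carry_out:
  steps: [0.5,0,-0.04,0,0,0.5,0,-0.04,0,0,0.5,0,-0.04,0,0,0.6,0,-0.04,0.4,0,0.6,0,-0.04,0.7,0,0.6,0.2,-0.5,0.7,0,0.6,0.39,-0.95,0.7,0,0.6,0.39,-0.95,0.7,0,0.6,0.39,-0.95,0.7,0]

```text
clock: 13.0
position: [0.5061, -0.0069, 0.1726]
ee_rot: [-1.571, -0.004, 0.005]
force: [-0.5, 1.0, 0.1]
width: 0.599
```

```bash
python3 - <<'E'
from h import *
s,a,d=grab('wrist'); save('w2',a)
P=cloud('wrist',d,s);h=P[:,:,2]
print(s['clock'],s['position'],s['force'],s['width'])
k=P[(h>.125)&(h<.145)&(P[:,:,0]>.44)&(P[:,:,0]<.485)&(abs(P[:,:,1]-.08)<.04)]
if len(k): print('knob',len(k),np.median(k,0),cv2.minAreaRect((k[:,:2]*1000).astype(np.float32)))
k=P[(h>.102)&(h<.125)&(P[:,:,0]>.49)&(P[:,:,0]<.54)&(abs(P[:,:,1])<.03)]
print('handle',len(k),cv2.minAreaRect((k[:,:2]*1000).astype(np.float32)),np.median(k,0))
E
```

```text
13.0 [ 0.50613453 -0.00686324  0.17259041] [-0.53788213  1.04449887  0.0878581 ] 0.5985030233687161
knob 298 [0.46655066 0.08314824 0.1363602 ] ((467.2519226074219, 84.8180923461914), (13.44115924835205, 13.0820894241333), 47.06867599487305)
handle 437 ((505.8188781738281, -7.805402755737305), (23.553218841552734, 15.11745548248291), 89.96393585205078) [ 0.50431558 -0.00742238  0.11408383]
```

carry_out:
  steps: [0.6,0,0,-0.4,0,0.6,0,0,-0.83,0,0.6,0,0,-0.83,0,0,0,0,-0.83,0,0,0,0,-0.83,0,0,0,0,-0.83,0,0,0,0,-0.83,0,0,0,0,-0.83,0]
  grip_force: 30

```text
clock: 13.85
position: [0.5067, -0.0059, 0.0908]
ee_rot: [-1.57, -0.008, 0.005]
force: [0.5, -0.3, -0.6]
width: 0.215
```

carry_out:
  steps: [0,0.044,0,0.123,0,0,0.1,0,0.241,0,0,0.168,0,0.352,0,0,0.247,0,0.457,0,0,0.335,0,0.553,0,0,0.433,0,0.639,0,0,0.433,0,0.639,0]

```text
clock: 14.55
position: [0.5513, -0.006, 0.1552]
ee_rot: [-1.571, -0.009, 0.004]
force: [-0.1, 0.2, 0.2]
width: 0.005
```

```bash
python3 - <<'E'
from h import *
s,a,d=grab('side'); save('s3',a[90:300,180:370],3)
P=cloud('side',d,s);h=P[:,:,2]
print(s['clock'],s['position'],s['force'],s['width'])
E
```

```text
14.55 [ 0.5513078  -0.00597106  0.1551841 ] [-0.08536364  0.21842005  0.2477108 ] 0.004603886589988196
```

View pics/s3.png

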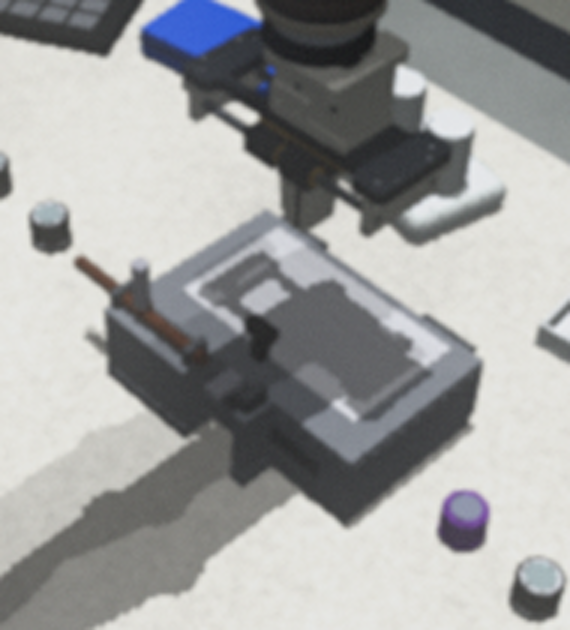

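The fingers closed on nothing and the handle at crop (262,330) is still low, so they slipped off. Go back, measure the handle and regrip, waiting longer for the close.

carry_out:
  steps: [0.6,0,0,0.25,0,0.6,-0.43,0,0.25,0,0.6,-0.43,0,0.25,0,0.6,-0.43,0,0.25,0,0.6,-0.43,0,0.25,0,0.6,-0.43,0,0.25,0]

```text
clock: 15.2
position: [0.507, -0.0059, 0.1787]
ee_rot: [-1.571, -0.007, 0.006]
force: [-0.3, -0.2, 0.3]
width: 0.478
```

```bash
python3 - <<'E'
from h import *
s,a,d=grab('wrist')
P=cloud('wrist',d,s);h=P[:,:,2]
print(s['clock'],s['position'],s['force'],s['width'])
k=P[(h>.1)&(h<.15)&(P[:,:,0]>.485)&(P[:,:,0]<.54)&(abs(P[:,:,1]+.007)<.018)]
print('handle',len(k),cv2.minAreaRect((k[:,:2]*1000).astype(np.float32)),np.percentile(k,[2,50,98],axis=0).round(4).tolist())
for x in (.485,.49,.5,.53,.54,.55):
    k=P[(abs(P[:,:,0]-x)<.003)&(abs(P[:,:,1]+.06)<.02)]; print(x,len(k),np.median(k[:,2]) if len(k) else 0)
E
```

```text
15.2 [ 0.5070019  -0.00593364  0.17867076] [-0.27968213 -0.16764045  0.29549944] 0.4783639932908383
handle 399 ((505.8287658691406, -7.423246383666992), (14.758570671081543, 23.03560447692871), 0.2684200704097748) [[0.4987, -0.0187, 0.1085], [0.5044, -0.0074, 0.1142], [0.5128, 0.0039, 0.1163]]
0.485 6301 0.31868756544644183
0.49 587 0.29873271202699553
0.5 214 0.07759878009011092
0.53 187 0.07822538112976846
0.54 183 0.0783497156301387
0.55 116 0.07831499637628664
```

carry_out:
  steps: [0.6,-0.01,-0.013,-0.4,0,0.6,-0.01,-0.013,-0.9,0,0.6,-0.01,-0.013,-0.9,0,0,-0.01,-0.013,-0.9,0,0,-0.01,-0.013,-0.9,0,0,-0.01,-0.013,-0.9,0,0,-0.01,-0.013,-0.9,0,0,-0.01,-0.013,-0.9,0,0,-0.01,-0.013,-0.9,0,0,-0.01,-0.013,-0.9,0,0,-0.01,-0.013,-0.9,0]
  grip_force: 40

```text
clock: 16.35
position: [0.5055, -0.0073, 0.0889]
ee_rot: [-1.571, -0.007, 0.006]
force: [0.5, -0.6, 0.1]
width: 0.008
```

carry_out:
  steps: [0,0.022,0,0.062,0,0,0.044,0,0.123,0,0,0.044,0,0.123,0]

```text
clock: 16.65
position: [0.5111, -0.0073, 0.1023]
ee_rot: [-1.571, -0.008, 0.005]
force: [-0.3, 1.0, 0.2]
width: 0.004
```

```bash
python3 - <<'E'
from h import *
s,a,d=grab('wrist'); s,b,d2=grab('side')
save('w4',np.hstack([a[150:310,170:340],b[110:270,215:385]]),2.2)
P=cloud('side',d2,s);h=P[:,:,2]
m=(h>.084)&(h<.3)&(P[:,:,0]>.48)&(P[:,:,0]<.54)&(abs(P[:,:,1]+.007)<.03)
q=P[m]; o=np.argsort(q[:,2]); print(q[o][::max(1,len(q)//25)].round(3).tolist())
E
```

```text
[[0.506, -0.009, 0.084], [0.514, -0.016, 0.104], [0.502, 0.005, 0.112], [0.503, -0.013, 0.115], [0.5, 0.01, 0.142], [0.499, -0.013, 0.149], [0.514, -0.022, 0.156], [0.502, -0.022, 0.161], [0.498, -0.01, 0.167], [0.5, -0.023, 0.18], [0.49, -0.001, 0.215], [0.481, 0.007, 0.221], [0.48, -0.015, 0.222], [0.483, -0.035, 0.224], [0.486, -0.026, 0.232], [0.484, 0.002, 0.236], [0.484, 0.005, 0.24], [0.483, 0.007, 0.244], [0.484, 0.008, 0.249], [0.491, -0.037, 0.253], [0.484, -0.012, 0.257], [0.483, -0.01, 0.261], [0.489, -0.033, 0.264], [0.49, 0.012, 0.267], [0.51, -0.03, 0.285], [0.538, -0.029, 0.299]]
```

View pics/w4.png

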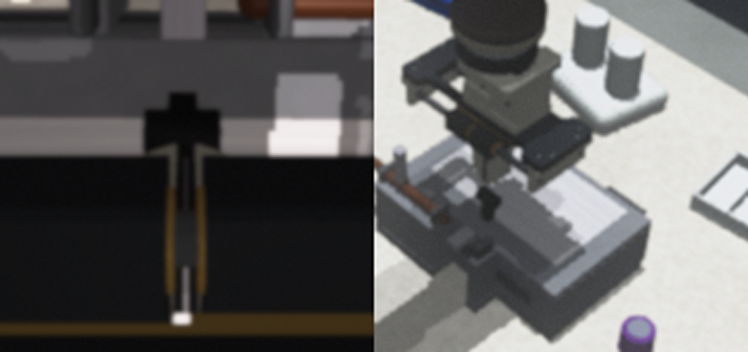

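```bash
python3 - <<'E'
from h import *
s,b,d2=grab('side'); s,a,d=grab('scene'); s=arm.observe()
X=np.array(s['position']); print(X)
H=np.array([.506,-.0073,.108])
out=[]
for n,im in(('side',b),('scene',a)):
    c=proj(n,X); im=cv2.resize(im,None,fx=6,fy=6,interpolation=cv2.INTER_CUBIC)
    for p,col in((X,(255,0,0)),(H,(0,255,0)),(X+[0,0,.0188],(255,255,0))):
        q=(proj(n,p)+.5)*6; cv2.circle(im,tuple(int(v) for v in q),4,col,-1)
    u,v=(c*6).astype(int); out.append(im[v-220:v+180,u-200:u+200])
save('c5',np.hstack(out),1)
E
```

```text
[ 0.50975672 -0.00729079  0.10106295]
```

View pics/c5.png

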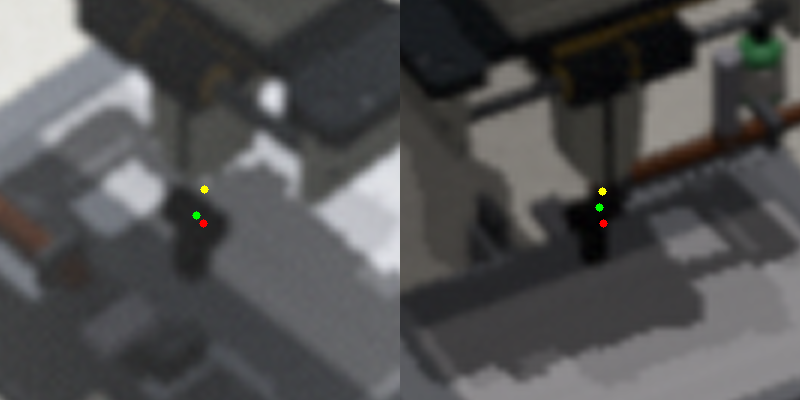

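```bash
python3 - <<'E'
from h import *
s,a,d=grab('wrist'); P=cloud('wrist',d,s)
print(proj('wrist',s['position'],s), s['position'],s['width'])
for u in (246,249,252,255,258):
    print(u,[(v,P[v,u].round(3).tolist()) for v in range(196,246,6)])
E
```

```text
[253.38966942 214.09546517] [ 0.50975672 -0.00729079  0.10106295] 0.0021935146158148437
246 [(196, [0.503, -0.013, 0.078]), (202, [0.499, -0.012, 0.107]), (208, [0.501, -0.012, 0.113]), (214, [0.504, -0.012, 0.115]), (220, [0.499, -0.012, 0.139]), (226, [0.474, -0.01, 0.207]), (232, [0.474, -0.01, 0.212]), (238, [0.474, -0.009, 0.215]), (244, [0.476, -0.009, 0.215])]
249 [(196, [0.501, -0.011, 0.084]), (202, [0.498, -0.01, 0.108]), (208, [0.501, -0.01, 0.112]), (214, [0.505, -0.01, 0.114]), (220, [0.499, -0.01, 0.14]), (226, [0.498, -0.01, 0.149]), (232, [0.499, -0.01, 0.156]), (238, [0.476, -0.009, 0.212]), (244, [0.476, -0.009, 0.215])]
252 [(196, [0.501, -0.008, 0.085]), (202, [0.499, -0.008, 0.107]), (208, [0.501, -0.008, 0.114]), (214, [0.504, -0.008, 0.115]), (220, [0.501, -0.008, 0.135]), (226, [0.501, -0.008, 0.144]), (232, [0.5, -0.008, 0.153]), (238, [0.5, -0.008, 0.161]), (244, [0.5, -0.008, 0.167])]
255 [(196, [0.501, -0.006, 0.084]), (202, [0.499, -0.006, 0.107]), (208, [0.501, -0.006, 0.113]), (214, [0.505, -0.006, 0.114]), (220, [0.5, -0.006, 0.136]), (226, [0.5, -0.006, 0.145]), (232, [0.5, -0.006, 0.153]), (238, [0.5, -0.006, 0.161]), (244, [0.5, -0.006, 0.167])]
258 [(196, [0.501, -0.004, 0.084]), (202, [0.498, -0.004, 0.107]), (208, [0.501, -0.004, 0.113]), (214, [0.505, -0.004, 0.115]), (220, [0.501, -0.005, 0.135]), (226, [0.5, -0.005, 0.145]), (232, [0.5, -0.005, 0.153]), (238, [0.5, -0.005, 0.16]), (244, [0.5, -0.005, 0.167])]
```

The wrist depth puts the shut fingertips at z≈0.133 while the TCP reads 0.101. So the real tips are about 31 mm above the reported TCP, and the fingers closed above the bar. I'll open, go lower in guarded steps, and re-measure the tips open.

carry_out:
  steps: [0.6,0,0,0.1,0,0.6,0,0,0.1,0,0.6,0,0,0.1,0,0.6,-0.04,0,0,0,0.6,-0.04,0,-0.1,0,0.6,-0.04,0,-0.2,0,0.6,-0.04,0,-0.25,0,0.6,-0.04,0,-0.25,0,0.6,-0.04,0,-0.25,0]

```text
clock: 17.8
position: [0.5059, -0.0074, 0.076]
ee_rot: [-1.571, -0.006, 0.007]
force: [0.1, 0.4, 0.8]
width: 0.599
```

```bash
python3 - <<'E'
from h import *
s,a,d=grab('wrist'); P=cloud('wrist',d,s); h=P[:,:,2]
print(s['clock'],s['position'],s['force'],s['width'])
# finger lowest front-face points each side
for lo,hi in((-.055,-.025),(.015,.045)):
    for y in np.arange(lo,hi,.004):
        m=(abs(P[:,:,1]-y)<.002)&(h>.09)&(h<.2)&(P[:,:,0]>.48)&(P[:,:,0]<.53)
        if m.sum(): k=P[m]; i=k[:,2].argmin(); print(y.round(3),k[i].round(3).tolist(),m.sum())
k=P[(h>.1)&(h<.125)&(P[:,:,0]>.485)&(P[:,:,0]<.54)&(abs(P[:,:,1]+.007)<.018)]
print('handle',len(k),np.percentile(k,[2,50,98],axis=0).round(4).tolist())
E
```

```text
17.8 [ 0.50587669 -0.00738632  0.0759581 ] [0.06249479 0.41930452 0.80810416] 0.5987200834399942
-0.055 [0.485, -0.055, 0.195] 338
-0.051 [0.496, -0.049, 0.118] 380
-0.047 [0.495, -0.045, 0.116] 499
-0.043 [0.495, -0.041, 0.112] 542
-0.039 [0.496, -0.037, 0.107] 585
-0.035 [0.497, -0.034, 0.106] 1719
-0.031 [0.483, -0.031, 0.187] 54
-0.027 [0.483, -0.027, 0.187] 108
0.015 [0.482, 0.014, 0.188] 86
0.019 [0.497, 0.021, 0.107] 363
0.023 [0.51, 0.021, 0.106] 1546
0.027 [0.495, 0.025, 0.108] 749
0.031 [0.495, 0.03, 0.111] 787
0.035 [0.495, 0.035, 0.117] 738
0.039 [0.495, 0.037, 0.125] 597
0.043 [0.483, 0.044, 0.195] 588
handle 1012 [[0.4984, -0.0192, 0.1074], [0.5031, -0.0076, 0.1141], [0.5116, 0.0036, 0.116]]
```

Confirmed: with the TCP at 0.076 the tips are at 0.106, an offset of 30 mm. Down another 16 mm and pinch.

carry_out:
  steps: [0.6,0,0,-0.08,0,0.6,0,0,-0.16,0,0.6,0,0,-0.16,0,0,0,0,-0.16,0,0,0,0,-0.16,0,0,0,0,-0.16,0,0,0,0,-0.16,0,0,0,0,-0.16,0,0,0,0,-0.16,0]
  grip_force: 30

```text
clock: 18.75
position: [0.5061, -0.0084, 0.0603]
ee_rot: [-1.572, -0.006, 0.005]
force: [-0.1, -6.3, 1.2]
width: 0.255
```

carry_out:
  steps: [0,0.022,0,0.062,0,0,0.044,0,0.123,0,0,0.044,0,0.123,0]

```text
clock: 19.05
position: [0.5105, -0.0085, 0.0728]
ee_rot: [-1.572, -0.006, 0.006]
force: [1.2, -4.8, -1.4]
width: 0.258
```

carry_out:
  steps: [0,0.056,0,0.118,0,0,0.124,0,0.229,0,0,0.203,0,0.334,0,0,0.291,0,0.43,0,0,0.389,0,0.516,0,0,0.495,0,0.593,0,0,0.608,0,0.658,0,0,0.727,0,0.712,0,0,0.85,0,0.754,0,0,0.978,0,0.783,0]

```text
clock: 20.05
position: [0.6066, -0.0083, 0.1508]
ee_rot: [-1.571, -0.003, 0.008]
force: [-5.4, -3.7, 4.0]
width: 0.257
```

carry_out:
  steps: [0,0.129,0,0.017,0,0,0.26,0,0.02,0,0,0.39,0,0.01,0,0,0.519,0,-0.012,0,0,0.519,0,-0.012,0,0,0.519,0,-0.012,0,0,0.519,0,-0.012,0]

```text
clock: 20.75
position: [0.6609, -0.0082, 0.1503]
ee_rot: [-1.572, -0.008, 0.004]
force: [2.4, -4.3, 4.2]
width: 0.255
```

Handle held to lid ≈1.5 rad. Release, back off upward, and go to look at the +y cartridges.

carry_out:
  steps: [0.6,0,0,0,0,0.6,0,0,0,0,0.6,0,0,0,0,0.6,0,0,0,0,0.6,0,0,0.4,0,0.6,0,0,0.8,0,0.6,0,0,1,0,0.6,0,0,1,0]

```text
clock: 21.55
position: [0.6617, -0.0073, 0.2532]
ee_rot: [-1.57, -0.011, 0.002]
force: [-0.0, -0.4, 0.1]
width: 0.6
```

carry_out:
  steps: [0.6,-0.5,0.5,0.3,0,0.6,-1,1,0.3,0,0.6,-1,1,0.3,0,0.6,-1,1,0.3,0]

```text
clock: 21.95
position: [0.556, 0.0991, 0.2795]
ee_rot: [-1.567, -0.011, 0.015]
force: [-0.3, 0.6, -0.6]
width: 0.599
```

carry_out:
  steps: [0.6,-0.5,0.5,0,0,0.6,-1,1,0,0,0.6,-1,1,0,0,0.6,-1,1,0,0]

```text
clock: 22.35
position: [0.4556, 0.1975, 0.2787]
ee_rot: [-1.569, -0.011, 0.016]
force: [0.2, -0.3, -0.6]
width: 0.603
```

carry_out:
  steps: [0.6,0,0.5,0,0,0.6,0,0.8,0,0,0.6,0,0.8,0,0,0.6,0,0.8,0,0]

```text
clock: 22.75
position: [0.46, 0.2723, 0.2785]
ee_rot: [-1.572, -0.006, 0.008]
force: [0.2, -0.7, 0.3]
width: 0.599
```

```bash
cat >> h.py <<'E'
def cyl(name,d,s=None,x0=.3,x1=.75,y0=-.45,y1=.45,zl=.025,zh=.04):
    P=cloud(name,d,s); h=P[:,:,2]
    m=((h>zl)&(h<zh)&(P[:,:,0]>x0)&(P[:,:,0]<x1)&(P[:,:,1]>y0)&(P[:,:,1]<y1)).astype(np.uint8)
    n,l,st,c=cv2.connectedComponentsWithStats(m)
    for i in range(1,n):
        if st[i,4]>40:
            q=P[l==i]; zt=np.median(q[:,2]); t=q[abs(q[:,2]-zt)<.004]
            (cx,cy),r=cv2.minEnclosingCircle(t[:,:2].astype(np.float32)*1000)
            mid=(np.percentile(t[:,:2],2,axis=0)+np.percentile(t[:,:2],98,axis=0))/2
            print(name,c[i].round(),st[i,4],'z %.3f'%zt,'circ',round(cx,1),round(cy,1),'diam',round(2*r,1),'mid',(mid*1000).round(1))
E
python3 - <<'E'
from h import *
s,a,d=grab('wrist'); save('w6',a)
print(s['clock'],s['position'],s['joints'].round(2),s['width'],s['force'])
cyl('wrist',d,s,y0=.15)
s,b,d2=grab('scene'); save('sc6',b[90:290,90:400],2); cyl('scene',d2)
P=cloud('scene',d2);h=P[:,:,2]; q=P[(h>.1)&(h<.24)&(P[:,:,0]>.56)&(P[:,:,0]<.72)&(P[:,:,1]>-.13)&(P[:,:,1]<-.05)]
print(len(q), [ (z0,np.percentile(q[abs(q[:,2]-z0)<.01][:,0],[10,50,90]).round(3).tolist()) for z0 in(.11,.15,.2) if (abs(q[:,2]-z0)<.01).any()])
E
```

```text
22.75 [0.46003285 0.27228629 0.2785074 ] [-0.78  0.22  0.18  1.67 -0.04  1.25  0.99] 0.599351212549931 [ 0.20003777 -0.65064729  0.33655783]
wrist [191.  85.] 201 z 0.033 circ 350.1 175.2 diam 27.5 mid [350.4 176. ]
wrist [250. 132.] 257 z 0.032 circ 418.9 265.2 diam 27.5 mid [419.  265.7]
wrist [254. 194.] 365 z 0.032 circ 519.3 273.5 diam 35.8 mid [519.  273.7]
wrist [282. 206.] 355 z 0.032 circ 540.1 319.4 diam 35.6 mid [540.1 318.8]
scene [283. 163.] 44 z 0.033 circ 352.5 169.5 diam 30.0 mid [351.9 170.7]
scene [356. 181.] 88 z 0.032 circ 540.7 316.5 diam 40.9 mid [540.9 316.2]
scene [339. 182.] 89 z 0.032 circ 518.5 269.4 diam 40.9 mid [520.6 270.1]
scene [227. 215.] 50 z 0.032 circ 486.6 -87.9 diam 36.0 mid [487.4 -86.9]
scene [266. 237.] 392 z 0.033 circ 559.2 -10.6 diam 279.4 mid [566.2 -12.2]
scene [159. 225.] 154 z 0.032 circ 430.1 -270.1 diam 47.0 mid [ 431.4 -271.3]
scene [123. 236.] 170 z 0.032 circ 424.3 -370.4 diam 47.1 mid [ 423.7 -370.8]
scene [201. 241.] 120 z 0.032 circ 544.9 -195.7 diam 40.0 mid [ 545.5 -194.3]
scene [173. 250.] 129 z 0.032 circ 538.5 -269.4 diam 38.9 mid [ 538.5 -269.7]
scene [138. 262.] 84 z 0.032 circ 535.0 -364.0 diam 29.7 mid [ 535.4 -363.7]
1254 [(0.11, [0.633, 0.636, 0.638]), (0.15, [0.629, 0.632, 0.635]), (0.2, [0.624, 0.626, 0.628])]
```

View pics/sc6.png

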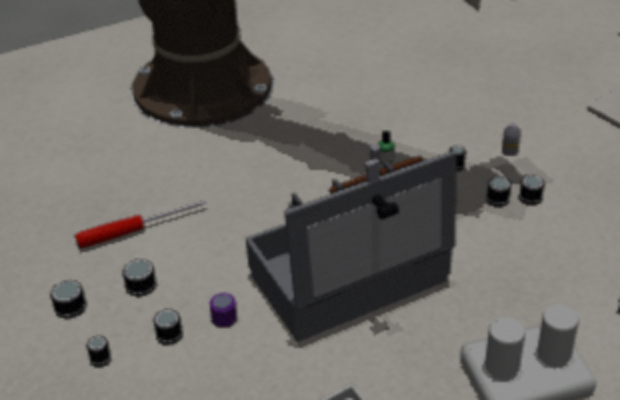

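One mid cartridge has been knocked: they are now at (519,273) and (540,319), with the lid at about 1.48 rad. The pair is close together, so the jaws go along x for the first pick. I'll spin −90° and come down.

carry_out:
  steps: [0.6,0.3,0,0,-0.19,0.6,0.59,0.01,0,-0.38,0.6,0.59,0.01,0,-0.57,0.6,0.59,0.01,0,-0.76,0.6,0.59,0.01,-0.3,-0.95,0.6,0.59,0.01,-0.6,-1,0.6,0.59,0.01,-0.6,-1]

```text
clock: 23.55
position: [0.5171, 0.271, 0.2161]
ee_rot: [-1.489, 0.613, -0.607]
force: [-0.9, 0.1, 0.8]
width: 0.603
```

carry_out:
  steps: [0.6,0,0,0,-0.19,0.6,0,0,-0.3,-0.38,0.6,0,0,-0.6,-0.57,0.6,0,0,-0.8,-0.76,0.6,0,0,-1,-0.95,0.6,0,0,-1,-1,0.6,0,0,-1,-1,0.6,0,0,-1,-1]

```text
clock: 24.35
position: [0.52, 0.2736, 0.1209]
ee_rot: [-1.212, 1.201, -1.202]
force: [0.1, 0.6, -0.0]
width: 0.598
```

```bash
python3 - <<'E'
from h import *
s,a,d=grab('wrist'); save('w7',a)
print(s['clock'],s['position'],s['ee_rot'],s['joints'].round(2),s['width'],s['force'])
cyl('wrist',d,s,y0=.2,x0=.45)
E
```

```text
24.35 [0.51998235 0.27359931 0.12089918] [-1.21215692  1.20110774 -1.20167398] [-0.92  0.47  0.48  1.79 -0.26  0.95 -0.31] 0.5976289056804511 [ 0.09094659  0.59010037 -0.02416984]
wrist [275. 140.] 1008 z 0.032 circ 540.5 318.4 diam 35.6 mid [540.4 318.6]
wrist [253. 184.] 914 z 0.032 circ 519.5 272.9 diam 35.8 mid [519.5 273.1]
```

View pics/w7.png

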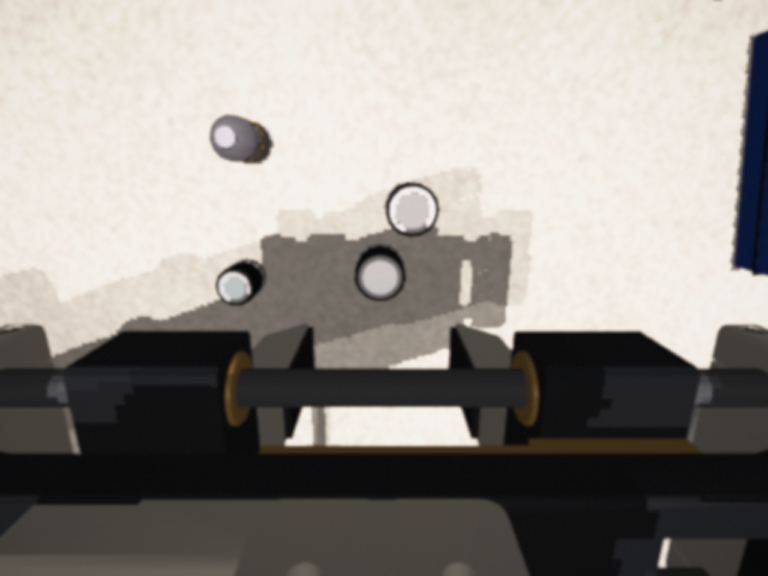

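Both mids measure 35.7 mm, the target at (380,272) lies centred between the jaws, and the finger paths are clear. Descend and grip.

carry_out:
  steps: [0.6,0,0,-0.4,0,0.6,0,0,-0.8,0,0.6,0,0,-1,0,0.6,0,0,-1,0]

```text
clock: 24.8
position: [0.5175, 0.2728, 0.0177]
ee_rot: [-1.218, 1.204, -1.202]
force: [-0.8, 0.2, -0.8]
width: 0.602
```

carry_out:
  steps: [0.6,0,0,-0.2,0,0.6,0,0,-0.35,0,0.6,0,0,-0.44,0,0.6,0,0,-0.44,0,0,0,0,-0.44,0,0,0,0,-0.44,0,0,0,0,-0.44,0,0,0,0,-0.44,0,0,0,0,-0.44,0]
  grip_force: 25

```text
clock: 25.7
position: [0.5194, 0.274, -0.0238]
ee_rot: [-1.212, 1.203, -1.203]
force: [-0.7, 0.2, 6.0]
width: 0.384
```

Gripped at about 35.3 mm. Lift, spin back and carry.

carry_out:
  steps: [0,0,0,0.15,0,0,0,0,0.4,0.05,0,0,0,0.7,0.2,0,0,0,1,0.38,0,0,0,1,0.56,0,0,0,1,0.75,0,0,0,1,0.93,0,0,0,1,1]

```text
clock: 26.5
position: [0.5191, 0.2734, 0.0766]
ee_rot: [-1.485, 0.603, -0.604]
force: [0.2, 0.0, -0.1]
width: 0.387
```

carry_out:
  steps: [0,0,0,0.3,0.18,0,0,0,0.6,0.36,0,0,0,1,0.54,0,0,0,1,0.72,0,0,0,1,0.9,0,0,0,1,1,0,0,0,1,1]

```text
clock: 27.2
position: [0.519, 0.2732, 0.1764]
ee_rot: [-1.571, -0.007, 0.006]
force: [0.0, 0.4, -0.6]
width: 0.385
```

carry_out:
  steps: [0,0.2,-0.3,0,0,0,0.46,-0.6,0,0,0,0.46,-1,0,0,0,0.46,-1,0,0]

```text
clock: 27.6
position: [0.5661, 0.1658, 0.1759]
ee_rot: [-1.575, 0.002, -0.003]
force: [0.0, -0.0, -0.3]
width: 0.389
```

carry_out:
  steps: [0,0,-0.3,0,0,0,0,-0.65,0,0,0,0,-1,0,0,0,0,-1,0,0]

```text
clock: 28.0
position: [0.5649, 0.0673, 0.1761]
ee_rot: [-1.574, 0.001, -0.002]
force: [0.8, 0.0, -0.9]
width: 0.387
```

carry_out:
  steps: [0,0,-0.19,0,0,0,0,-0.19,-0.3,0,0,0,-0.19,-0.6,0,0,0,-0.19,-0.6,0]

```text
clock: 28.4
position: [0.562, 0.0548, 0.1126]
ee_rot: [-1.572, -0.0, 0.01]
force: [-0.7, -0.4, -0.3]
width: 0.384
```

```bash
python3 - <<'E'
from h import *
s,a,d=grab('wrist'); P=cloud('wrist',d,s); h=P[:,:,2]
print(s['clock'],s['position'],s['ee_rot'],s['width'],s['force'],s['joints'].round(2))
k=P[(h>.125)&(h<.142)&(P[:,:,0]>.44)&(P[:,:,0]<.485)&(abs(P[:,:,1]-.08)<.04)]
print('knob',len(k),cv2.minAreaRect((k[:,:2]*1000).astype(np.float32)))
E
```

```text
28.4 [0.56201594 0.05475445 0.1125724 ] [-1.57197981e+00 -1.10706857e-04  1.01638499e-02] 0.38379054758449604 [-0.69661907 -0.38830978 -0.30894408] [-0.28  0.42  0.13  1.82 -0.07  0.9   1.45]
knob 595 ((467.39453125, 85.02376556396484), (13.458137512207031, 13.457376480102539), 16.808456420898438)
```

carry_out:
  steps: [0,0,0,-0.3,0,0,0,0,-0.6,0,0,0,0,-0.9,0,0,0,0,-0.9,0,0,0,0,-0.9,0]

```text
clock: 28.95
position: [0.5658, 0.0551, 0.0271]
ee_rot: [-1.571, -0.007, 0.006]
force: [0.8, 0.2, 0.0]
width: 0.383
```

carry_out:
  steps: [0,0,0,-0.1,0,0,0,0,-0.2,0,0,0,0,-0.25,0,0,0,0,-0.28,0,0,0,0,-0.28,0]

```text
clock: 29.45
position: [0.5647, 0.0546, -0.0029]
ee_rot: [-1.571, -0.006, 0.007]
force: [-0.5, -0.4, -0.7]
width: 0.385
```

carry_out:
  steps: [0,0,0,-0.015,0,0,0,0,-0.015,0,0.5,0,0,-0.015,0,0.5,0,0,-0.015,0,0.5,0,0,-0.015,0,0.5,0,0,0.1,0,0.5,0,0,0.3,0,0.5,0,0,0.6,0,0.5,0,0,1,0,0.5,0,0,1,0]

```text
clock: 30.45
position: [0.5686, 0.0551, 0.1034]
ee_rot: [-1.569, -0.013, -0.001]
force: [2.0, 0.1, -0.3]
width: 0.499
```

carry_out:
  steps: [0.6,0,0,0.4,0,0.6,0,0,0.8,0,0.6,0,0,0.8,0]

```text
clock: 30.75
position: [0.5682, 0.055, 0.1833]
ee_rot: [-1.569, -0.013, -0.001]
force: [0.8, 0.2, 0.8]
width: 0.598
```

```bash
python3 - <<'E'
from h import *
s,a,d=grab('wrist')
print(s['clock'],s['position'],s['ee_rot'],s['width'],s['force'])
cyl('wrist',d,s,x0=.49,x1=.62,y0=-.12,y1=.11,zl=.045,zh=.06)
E
```

```text
30.75 [0.5681897  0.05503382 0.18327408] [-1.56897214e+00 -1.33560152e-02 -7.60769169e-04] 0.5976805996048018 [0.81280693 0.20249957 0.80573168]
wrist [298. 159.] 231 z 0.053 circ 555.3 106.7 diam 129.1 mid [555.6 106.6]
wrist [254. 171.] 710 z 0.052 circ 566.6 55.6 diam 35.7 mid [566.3  55.8]
```

carry_out:
  steps: [0.6,-0.25,0.4,0,0,0.6,-0.25,0.8,0,0,0.6,-0.25,1,0,0]

```text
clock: 31.1
position: [0.5382, 0.1585, 0.1767]
ee_rot: [-1.57, -0.008, 0.011]
force: [0.1, -0.3, -0.2]
width: 0.6
```

carry_out:
  steps: [0.6,0,0.4,0,0,0.6,0,0.8,0,0,0.6,0,1,0,0]

```text
clock: 31.4
position: [0.5383, 0.2588, 0.1763]
ee_rot: [-1.57, -0.008, 0.011]
force: [-0.6, -0.7, -0.3]
width: 0.602
```

carry_out:
  steps: [0.6,0,0.4,0,0,0.6,0,0.63,-0.3,0,0.6,0,0.63,-0.6,0,0.6,0,0.63,-0.6,0,0.6,0,0.63,-0.6,0]

```text
clock: 31.9
position: [0.5395, 0.3166, 0.117]
ee_rot: [-1.573, -0.005, 0.007]
force: [0.3, -0.2, 0.2]
width: 0.599
```

```bash
python3 - <<'E'
from h import *
s,a,d=grab('wrist')
print(s['clock'],s['position'],s['ee_rot'],s['width'],s['force'])
cyl('wrist',d,s,x0=.4,x1=.62,y0=.2,y1=.45)
s,b,d2=grab('scene'); cyl('scene',d2,x0=.4,x1=.6,y1=-.15)
E
```

```text
31.9 [0.53953515 0.316551   0.11698323] [-1.57260221 -0.00454487  0.007375  ] 0.5990793322480495 [ 0.34905888 -0.23252024  0.21371699]
wrist [198.  55.] 812 z 0.032 circ 418.7 264.9 diam 28.0 mid [418.7 265.3]
wrist [296.  73.] 120 z 0.036 circ 429.5 360.1 diam 26.6 mid [430.7 358.2]
wrist [256. 184.] 940 z 0.032 circ 540.0 319.1 diam 35.7 mid [539.7 319.3]
scene [159. 225.] 161 z 0.032 circ 430.6 -269.7 diam 48.7 mid [ 431.8 -271.9]
scene [123. 236.] 172 z 0.032 circ 425.2 -371.1 diam 47.9 mid [ 424.8 -370.6]
scene [201. 241.] 119 z 0.032 circ 545.1 -193.9 diam 37.4 mid [ 545.  -193.8]
scene [173. 250.] 122 z 0.032 circ 536.6 -270.4 diam 37.2 mid [ 537.5 -269.6]
scene [139. 262.] 85 z 0.032 circ 535.6 -364.8 diam 30.6 mid [ 535.7 -363.2]
```

First cartridge stands at (566,56) with its top at 0.052. The second is at (540,319). Pick it.

carry_out:
  steps: [0.6,0,0.026,-0.4,0,0.6,0,0.026,-0.8,0,0.6,0,0.026,-1,0,0.6,0,0.026,-1,0]

```text
clock: 32.4
position: [0.5391, 0.3189, 0.0161]
ee_rot: [-1.573, -0.004, 0.008]
force: [0.0, -0.6, 0.9]
width: 0.599
```

carry_out:
  steps: [0.6,0,0,-0.2,0,0.6,0,0,-0.35,0,0.6,0,0,-0.4,0,0.6,0,0,-0.4,0,0,0,0,-0.4,0,0,0,0,-0.4,0,0,0,0,-0.4,0,0,0,0,-0.4,0,0,0,0,-0.4,0]
  grip_force: 25

```text
clock: 33.3
position: [0.5404, 0.3204, -0.0218]
ee_rot: [-1.57, -0.007, 0.006]
force: [-1.9, -1.4, 6.0]
width: 0.386
```

carry_out:
  steps: [0,0,0,0.15,0,0,0,0,0.4,0,0,0,0,0.8,0,0,0,0,1,0,0,0,0,1,0]

```text
clock: 33.8
position: [0.5421, 0.3217, 0.0819]
ee_rot: [-1.567, -0.011, 0.002]
force: [0.7, 0.5, -1.1]
width: 0.388
```

carry_out:
  steps: [0,0,0,0.4,0,0,0,0,0.8,0,0,0,0,1,0,0,0,0,1,0]

```text
clock: 34.2
position: [0.5413, 0.3213, 0.1807]
ee_rot: [-1.568, -0.01, 0.003]
force: [0.3, -0.5, -0.5]
width: 0.385
```

carry_out:
  steps: [0,-0.12,-0.3,0,0,0,-0.12,-0.65,0,0,0,-0.12,-1,0,0,0,-0.12,-1,0,0]

```text
clock: 34.6
position: [0.5277, 0.2137, 0.1763]
ee_rot: [-1.575, 0.0, 0.003]
force: [0.4, 0.6, -1.1]
width: 0.381
```

carry_out:
  steps: [0,0,-0.35,0,0,0,0,-0.7,0,0,0,0,-1,0,0]

```text
clock: 34.9
position: [0.5269, 0.1186, 0.1762]
ee_rot: [-1.572, -0.005, 0.008]
force: [0.6, -0.7, 0.1]
width: 0.387
```

carry_out:
  steps: [0,0,-0.35,0,0,0,0,-0.7,0,0,0,0,-1,0,0]

```text
clock: 35.2
position: [0.5269, 0.0186, 0.1763]
ee_rot: [-1.571, -0.004, 0.008]
force: [0.1, 0.4, -0.1]
width: 0.389
```

carry_out:
  steps: [0,0,-0.26,0,0,0,0,-0.26,0,0,0,0,-0.26,-0.4,0,0,0,-0.26,-0.8,0,0,0,-0.26,-0.8,0,0,0,-0.26,-0.8,0]

```text
clock: 35.8
position: [0.5272, -0.0051, 0.0973]
ee_rot: [-1.571, -0.005, 0.009]
force: [0.0, 0.1, -1.5]
width: 0.384
```

```bash
python3 - <<'E'
from h import *
s=arm.observe(); print(s['clock'],s['position'],s['width'],s['force'],s['joints'].round(2))
E
```

```text
35.8 [ 0.5272487  -0.00514316  0.09725863] 0.38366192026830637 [ 0.02937124  0.10645163 -1.45677937] [-0.2   0.39  0.15  1.94 -0.08  0.83  1.56]
```

carry_out:
  steps: [0,0,0,-0.3,0,0,0,0,-0.6,0,0,0,0,-0.75,0,0,0,0,-0.85,0,0,0,0,-0.93,0,0,0,0,-0.98,0,0,0,0,-1,0,0,0,0,-1,0]

```text
clock: 36.6
position: [0.5286, -0.0056, -0.0017]
ee_rot: [-1.571, -0.007, 0.006]
force: [0.1, -0.3, -1.0]
width: 0.386
```

carry_out:
  steps: [0,0,0,-0.01,0,0.5,0,0,-0.01,0,0.5,0,0,-0.01,0,0.5,0,0,-0.01,0,0.5,0,0,0.1,0,0.5,0,0,0.3,0,0.5,0,0,0.6,0,0.5,0,0,1,0,0.5,0,0,1,0]

```text
clock: 37.5
position: [0.5314, -0.0057, 0.1029]
ee_rot: [-1.57, -0.013, -0.0]
force: [1.3, -0.0, 0.1]
width: 0.499
```

carry_out:
  steps: [0.58,0,0,0.4,0,0.58,0,0,0.8,0,0.58,0,0,0.8,0]

```text
clock: 37.8
position: [0.5311, -0.0057, 0.1828]
ee_rot: [-1.57, -0.013, -0.0]
force: [0.4, 0.4, -0.4]
width: 0.575
```

```bash
python3 - <<'E'
from h import *
s,a,d=grab('wrist')
print(s['clock'],s['position'],s['ee_rot'],s['width'],s['force'])
cyl('wrist',d,s,x0=.49,x1=.62,y0=-.11,y1=.09,zl=.04,zh=.064)
cyl('wrist',d,s,y1=-.13)
E
```

```text
37.8 [ 0.53109412 -0.0057149   0.18280293] [-1.56987058e+00 -1.29980055e-02 -4.65722310e-04] 0.5754178517989372 [ 0.35324406  0.44398498 -0.39469266]
wrist [255. 170.] 731 z 0.052 circ 528.3 -4.6 diam 35.8 mid [527.9  -4.6]
wrist [303. 201.] 695 z 0.052 circ 566.3 55.5 diam 35.6 mid [565.8  55.4]
wrist [26. 81.] 1333 z 0.032 circ 429.7 -268.4 diam 44.5 mid [ 429.9 -267.7]
wrist [ 45. 171.] 702 z 0.032 circ 535.8 -266.7 diam 37.0 mid [ 535.5 -266.1]
wrist [107. 178.] 667 z 0.032 circ 543.3 -191.3 diam 36.1 mid [ 542.9 -190.7]
```

Two are in and standing. Third: (536,-267).

carry_out:
  steps: [0.56,0.075,-0.35,0,0,0.56,0.075,-0.7,0,0,0.56,0.075,-1,0,0]

```text
clock: 38.15
position: [0.5346, -0.1073, 0.1765]
ee_rot: [-1.571, -0.005, 0.008]
force: [-0.1, -0.2, 0.4]
width: 0.561
```

carry_out:
  steps: [0.56,0,-0.4,0,0,0.56,0,-0.8,0,0,0.56,0,-1,0,0]

```text
clock: 38.45
position: [0.5339, -0.2098, 0.1764]
ee_rot: [-1.572, -0.002, 0.005]
force: [0.9, 0.6, -0.2]
width: 0.559
```

carry_out:
  steps: [0.56,0,-0.4,0,0,0.56,0,-0.61,-0.3,0,0.56,0,-0.61,-0.6,0,0.56,0,-0.61,-0.6,0,0.56,0,-0.61,-0.6,0]

```text
clock: 38.95
position: [0.5349, -0.2659, 0.117]
ee_rot: [-1.57, -0.005, 0.009]
force: [-0.2, 0.7, 1.1]
width: 0.557
```

```bash
python3 - <<'E'
from h import *
s,a,d=grab('wrist')
print(s['clock'],s['position'],s['ee_rot'],s['width'],s['force'],s['joints'].round(2))
cyl('wrist',d,s,y1=-.13)
E
```

```text
38.95 [ 0.53486729 -0.26588768  0.11696954] [-1.56962855 -0.00510411  0.00859464] 0.5568486762320153 [-0.19942323  0.66345445  1.11333053] [ 0.2   0.47  0.25  1.75 -0.14  0.94  2.08]
wrist [143.  63.] 1997 z 0.032 circ 422.1 -368.1 diam 43.9 mid [ 422.1 -367.5]
wrist [251.  73.] 1867 z 0.032 circ 429.8 -269.0 diam 43.7 mid [ 430. -269.]
wrist [252. 184.] 931 z 0.032 circ 535.5 -266.9 diam 36.3 mid [ 535.5 -267.9]
wrist [161. 181.] 596 z 0.032 circ 532.9 -360.8 diam 27.7 mid [ 532.5 -360.6]
wrist [325. 192.] 941 z 0.032 circ 543.2 -191.5 diam 36.2 mid [ 542.7 -192.2]
```

carry_out:
  steps: [0.56,0,-0.012,-0.4,0,0.56,0,-0.012,-0.8,0,0.56,0,-0.012,-1,0,0.56,0,-0.012,-1,0]

```text
clock: 39.4
position: [0.5347, -0.2665, 0.0163]
ee_rot: [-1.569, -0.005, 0.01]
force: [0.2, 1.0, -0.4]
width: 0.564
```

carry_out:
  steps: [0.56,0,0,-0.2,0,0.56,0,0,-0.35,0,0.56,0,0,-0.4,0,0.56,0,0,-0.4,0,0,0,0,-0.4,0,0,0,0,-0.4,0,0,0,0,-0.4,0,0,0,0,-0.4,0,0,0,0,-0.4,0]
  grip_force: 25

```text
clock: 40.3
position: [0.536, -0.2681, -0.0217]
ee_rot: [-1.571, -0.007, 0.006]
force: [-0.9, -0.2, 6.5]
width: 0.385
```

carry_out:
  steps: [0,0,0,0.15,0,0,0,0,0.4,0,0,0,0,0.8,0,0,0,0,1,0,0,0,0,1,0]

```text
clock: 40.8
position: [0.5376, -0.269, 0.0817]
ee_rot: [-1.573, -0.011, 0.002]
force: [0.2, -0.5, -0.8]
width: 0.386
```

carry_out:
  steps: [0,0,0,0.4,0,0,0,0,0.8,0,0,0,0,1,0,0,0,0,1,0]

```text
clock: 41.2
position: [0.5369, -0.2687, 0.1806]
ee_rot: [-1.572, -0.01, 0.003]
force: [0.3, 0.2, 0.4]
width: 0.384
```

carry_out:
  steps: [0,0.1,0.3,0,0,0,0.31,0.65,0,0,0,0.31,1,0,0,0,0.31,1,0,0]

```text
clock: 41.6
position: [0.5666, -0.1608, 0.1757]
ee_rot: [-1.567, -0.01, 0.015]
force: [0.7, -0.5, 0.3]
width: 0.386
```

carry_out:
  steps: [0,0,0.35,0,0,0,0,0.7,0,0,0,0,0.98,0,0,0,0,0.98,-0.3,0,0,0,0.98,-0.6,0,0,0,0.98,-0.8,0,0,0,0.98,-0.8,0,0,0,0.98,-0.8,0]

```text
clock: 42.4
position: [0.5658, -0.0703, 0.0971]
ee_rot: [-1.571, -0.005, 0.008]
force: [0.3, 0.2, -0.2]
width: 0.383
```

carry_out:
  steps: [0,0,0,-0.3,0,0,0,0,-0.6,0,0,0,0,-0.75,0,0,0,0,-0.85,0,0,0,0,-0.93,0,0,0,0,-0.98,0,0,0,0,-1,0,0,0,0,-1,0]

```text
clock: 43.2
position: [0.5671, -0.07, -0.0016]
ee_rot: [-1.571, -0.007, 0.006]
force: [0.6, 0.2, -0.8]
width: 0.385
```

carry_out:
  steps: [0,0,0,-0.01,0,0.5,0,0,-0.01,0,0.5,0,0,-0.01,0,0.5,0,0,-0.01,0,0.5,0,0,0.1,0,0.5,0,0,0.3,0,0.5,0,0,0.6,0,0.5,0,0,1,0,0.5,0,0,1,0]

```text
clock: 44.1
position: [0.57, -0.0704, 0.1032]
ee_rot: [-1.571, -0.013, -0.001]
force: [0.8, -0.1, -0.3]
width: 0.504
```

carry_out:
  steps: [0.6,0,0.3,0.4,0,0.6,0,0.6,0.8,0,0.6,-0.2,0.6,1,0,0.6,-0.4,0.6,1,0,0.6,-0.4,0.6,1,0]

```text
clock: 44.6
position: [0.5247, -0.0097, 0.1986]
ee_rot: [-1.57, -0.007, 0.007]
force: [0.4, -0.3, -0.7]
width: 0.602
```

```bash
python3 - <<'E'
from h import *
s,a,d=grab('wrist'); save('w8',a)
print(s['clock'],s['position'],s['ee_rot'],s['width'],s['force'])
cyl('wrist',d,s,x0=.49,x1=.62,y0=-.105,y1=.09,zl=.04,zh=.064)
cyl('wrist',d,s)
s,b,d=grab('scene'); P=cloud('scene',d); h=P[:,:,2]
q=P[(h>.09)&(h<.26)&(P[:,:,0]>.56)&(P[:,:,0]<.75)&(abs(P[:,:,1]+.007)<.013)]
for z0 in (.12,.16,.18,.19,.2,.21): 
    k=q[abs(q[:,2]-z0)<.005]; print(z0,len(k),np.percentile(k[:,0],[5,50,95]).round(3) if len(k) else 0)
E
```

```text
44.6 [ 0.52467367 -0.00974713  0.19858552] [-1.57025957 -0.00706802  0.00651221] 0.6015668492041136 [ 0.38264671 -0.34268672 -0.6796913 ]
wrist [258. 174.] 661 z 0.052 circ 528.4 -4.8 diam 35.8 mid [528.4  -4.8]
wrist [207. 202.] 637 z 0.052 circ 566.8 -68.7 diam 35.8 mid [566.2 -69. ]
wrist [304. 203.] 632 z 0.052 circ 566.3 55.6 diam 35.6 mid [565.7  55.3]
wrist [413.  21.] 420 z 0.033 circ 349.9 174.4 diam 27.8 mid [350.5 173. ]
wrist [41. 89.] 1162 z 0.032 circ 429.8 -268.5 diam 44.8 mid [ 429.8 -267.6]
wrist [481.  84.] 506 z 0.031 circ 418.4 264.5 diam 28.6 mid [418.7 264.2]
wrist [169. 185.] 305 z 0.032 circ 550.7 -121.4 diam 116.2 mid [ 550.2 -121.4]
wrist [342. 186.] 317 z 0.033 circ 549.9 106.6 diam 115.8 mid [548.6 106.7]
wrist [257. 160.] 56 z 0.031 circ 521.3 -4.7 diam 32.6 mid [515.6  -5.2]
wrist [117. 180.] 602 z 0.032 circ 543.4 -191.1 diam 36.4 mid [ 542.7 -190.4]
wrist [214. 190.] 98 z 0.032 circ 563.5 -67.1 diam 35.0 mid [559.5 -65.8]
wrist [298. 191.] 94 z 0.031 circ 563.3 53.6 diam 35.3 mid [559.7  52.6]
wrist [254. 240.] 440 z 0.033 circ 625.5 -7.5 diam 124.6 mid [625.6  -7.5]
0.12 28 [0.632 0.635 0.638]
0.16 29 [0.628 0.631 0.633]
0.18 15 [0.626 0.629 0.631]
0.19 23 [0.625 0.63  0.662]
0.2 81 [0.623 0.64  0.665]
0.21 56 [0.623 0.628 0.662]
```

All three stand on the floor with tops at 0.052, and the others haven't moved. Regrip the handle where I left it.

carry_out:
  steps: [0.6,0,0.02,0.5,0,0.6,0,0.02,0.9,0,0.6,0.4,0.02,0.9,0,0.6,0.8,0.02,0.9,0,0.6,1,0.02,0.9,0]

```text
clock: 45.2
position: [0.6294, -0.0078, 0.2868]
ee_rot: [-1.571, -0.007, 0.006]
force: [-0.2, -0.2, -0.7]
width: 0.602
```

carry_out:
  steps: [0.6,0.35,0,0,0,0.6,0.35,0,0,0,0.6,0.35,0,-0.1,0,0.6,0.35,0,-0.2,0,0.6,0.35,0,-0.3,0,0.6,0.35,0,-0.3,0]

```text
clock: 45.8
position: [0.6599, -0.0078, 0.2557]
ee_rot: [-1.571, -0.004, 0.009]
force: [1.0, 0.5, -0.6]
width: 0.599
```

```bash
python3 - <<'E'
from h import *
s,a,d=grab('wrist'); P=cloud('wrist',d,s); h=P[:,:,2]
print(s['clock'],s['position'],s['width'],s['force'],s['joints'].round(2))
k=P[(h>.17)&(h<.225)&(P[:,:,0]>.642)&(P[:,:,0]<.69)&(abs(P[:,:,1]+.007)<.02)]
print(len(k), np.percentile(k,[2,50,98],axis=0).round(4).tolist() if len(k) else 0)
E
```

```text
45.8 [ 0.65994079 -0.00784413  0.25566555] 0.5991911867860833 [ 0.99453344  0.544775   -0.61743031] [-0.22  0.46  0.23  1.4  -0.11  1.3   1.6 ]
545 [[0.6429, -0.0191, 0.1976], [0.6536, -0.0075, 0.2037], [0.6642, 0.0041, 0.2064]]
```

carry_out:
  steps: [0.6,0,0,-0.3,0,0.6,0,0,-0.6,0,0.6,0,0,-0.9,0,0.6,0,0,-1,0,0.6,0,0,-1,0]

```text
clock: 46.35
position: [0.6607, -0.0078, 0.1568]
ee_rot: [-1.571, -0.005, 0.008]
force: [0.2, 0.6, 0.7]
width: 0.605
```

carry_out:
  steps: [0.6,0,0,-0.06,0,0.6,0,0,-0.06,0,0,0,0,-0.06,0,0,0,0,-0.06,0,0,0,0,-0.06,0,0,0,0,-0.06,0,0,0,0,-0.06,0,0,0,0,-0.06,0]
  grip_force: 30

```text
clock: 47.15
position: [0.6616, -0.0082, 0.1517]
ee_rot: [-1.571, -0.007, 0.006]
force: [0.0, -1.5, 1.1]
width: 0.256
```

carry_out:
  steps: [0,-0.065,0,0.013,0,0,-0.129,0,0.022,0,0,-0.259,0,0.032,0,0,-0.39,0,0.029,0,0,-0.519,0,0.012,0,0,-0.647,0,-0.017,0,0,-0.77,0,-0.059,0,0,-0.889,0,-0.113,0,0,-1,0,-0.178,0]

```text
clock: 48.05
position: [0.5617, -0.0083, 0.1342]
ee_rot: [-1.571, -0.008, 0.004]
force: [5.3, -2.7, -3.7]
width: 0.259
```

carry_out:
  steps: [0,-0.106,0,-0.077,0,0,-0.204,0,-0.163,0,0,-0.292,0,-0.259,0,0,-0.371,0,-0.364,0,0,-0.439,0,-0.475,0,0,-0.495,0,-0.593,0,0,-0.539,0,-0.716,0,0,-0.545,0,-0.75,0,0,-0.545,0,-0.75,0,0,-0.545,0,-0.75,0]

```text
clock: 49.05
position: [0.5069, -0.0084, 0.0605]
ee_rot: [-1.571, -0.007, 0.005]
force: [-4.8, -3.9, 20.0]
width: 0.259
```

```bash
python3 - <<'E'
from h import *
s=arm.observe(); print(s['clock'],s['position'],s['width'],s['force'])
E
```

```text
49.05 [ 0.50687588 -0.00837535  0.06047714] 0.25865139975201396 [-4.80847035 -3.88237518 19.99182174]
```

The lid is pressed down with 20 N at the shut position. Release and go to the knob.

carry_out:
  steps: [0.6,0,0,0,0,0.6,0,0,0,0,0.6,0,0,0,0,0.6,0,0,0,0,0.6,0,0,0.4,0,0.6,0,0,0.8,0,0.6,0,0,1,0,0.5,-0.2,0.4,1,0,0.5,-0.39,0.8,1,0,0.5,-0.39,0.93,1,0,0.5,-0.39,0.93,1,0]

```text
clock: 50.15
position: [0.4676, 0.0874, 0.1587]
ee_rot: [-1.57, -0.01, 0.01]
force: [-0.1, -0.6, -0.3]
width: 0.5
```

```bash
python3 - <<'E'
from h import *
s,a,d=grab('wrist'); P=cloud('wrist',d,s); h=P[:,:,2]
print(s['clock'],s['position'],s['width'],s['force'])
k=P[(h>.125)&(h<.142)&(P[:,:,0]>.44)&(P[:,:,0]<.485)&(abs(P[:,:,1]-.08)<.04)]
print('knob',len(k),cv2.minAreaRect((k[:,:2]*1000).astype(np.float32)))
s,b,d=grab('scene'); P=cloud('scene',d); h=P[:,:,2]
q=P[(h>.06)&(h<.1)&(P[:,:,0]>.5)&(P[:,:,0]<.62)&(P[:,:,1]>-.1)&(P[:,:,1]<-.03)]
A=np.c_[q[:,0]-.63,np.ones(len(q))]; print('lid slope,z',np.linalg.lstsq(A,q[:,2],rcond=None)[0],len(q))
E
```

```text
50.15 [0.46762124 0.08742502 0.15871281] 0.4998626216906816 [-0.09132529 -0.58531404 -0.31613961]
knob 273 ((466.92626953125, 85.29415893554688), (13.279289245605469, 13.59005355834961), 31.415390014648438)
lid slope,z [-0.00053836  0.07876094] 816
```

carry_out:
  steps: [0.5,0,-0.02,-0.4,0,0.5,0,-0.02,-0.7,0,0.5,0,-0.02,-0.85,0,0.5,0,-0.02,-0.85,0,0,0,-0.02,-0.85,0,0,0,-0.02,-0.85,0,0,0,-0.02,-0.85,0,0,0,-0.02,-0.85,0,0,0,-0.02,-0.85,0,0,0,-0.02,-0.85,0]
  grip_force: 25

```text
clock: 51.25
position: [0.4685, 0.0836, 0.0743]
ee_rot: [-1.57, -0.008, 0.006]
force: [-0.6, 2.4, 6.0]
width: 0.144
```

carry_out:
  steps: [0,0,-0.025,0,0,0,0,-0.05,0,0,0,0,-0.075,0,0,0,0,-0.1,0,0,0,0,-0.125,0,0,0,0,-0.15,0,0,0,0,-0.175,0,0,0,0,-0.2,0,0,0,0,-0.225,0,0,0,0,-0.25,0,0,0,0,-0.25,0,0]

```text
clock: 52.35
position: [0.4685, 0.059, 0.0743]
ee_rot: [-1.57, -0.008, 0.006]
force: [-0.0, 1.9, 6.1]
width: 0.15
```

carry_out:
  steps: [0,0,-0.025,0,0,0,0,-0.05,0,0,0,0,-0.075,0,0,0,0,-0.1,0,0,0,0,-0.125,0,0,0,0,-0.15,0,0,0,0,-0.175,0,0,0,0,-0.2,0,0,0,0,-0.225,0,0,0,0,-0.25,0,0,0,0,-0.26,0,0,0,0,-0.26,0,0]

```text
clock: 53.55
position: [0.4686, 0.0365, 0.0744]
ee_rot: [-1.566, -0.011, 0.008]
force: [-1.6, 15.8, 4.5]
width: 0.143
```

Bolt against its home stop (15.8 N). Release, lift away and verify.

carry_out:
  steps: [0.5,0,0.03,0,0,0.5,0,0.03,0,0,0.5,0,0.03,0,0,0.5,0,0.03,0,0,0.5,0,0.03,0.4,0,0.5,0,0.03,0.8,0,0.5,0,0.03,1,0,0.5,0,0.03,1,0]

```text
clock: 54.35
position: [0.4699, 0.035, 0.1765]
ee_rot: [-1.57, -0.01, 0.002]
force: [0.1, -0.3, 0.3]
width: 0.502
```

carry_out:
  steps: [0.5,-0.3,0,0.4,0,0.5,-0.3,0,0.8,0,0.5,-0.3,0,1,0,0.5,-0.3,0,1,0]

```text
clock: 54.75
position: [0.4392, 0.0351, 0.2756]
ee_rot: [-1.57, -0.009, 0.003]
force: [0.8, 0.5, -0.2]
width: 0.5
```

```bash
python3 - <<'E'
from h import *
s,a,d=grab('wrist'); P=cloud('wrist',d,s); h=P[:,:,2]; save('w9',a)
print(s['clock'],s['position'],s['width'],s['force'])
k=P[(h>.125)&(h<.142)&(P[:,:,0]>.44)&(P[:,:,0]<.485)&(abs(P[:,:,1]-.04)<.04)]
print('knob',len(k),cv2.minAreaRect((k[:,:2]*1000).astype(np.float32)))
q=P[(h>.06)&(h<.1)&(P[:,:,0]>.5)&(P[:,:,0]<.62)&(P[:,:,1]>-.1)&(P[:,:,1]<-.03)]
print('lid',np.linalg.lstsq(np.c_[q[:,0]-.63,np.ones(len(q))],q[:,2],rcond=None)[0],len(q))
cyl('wrist',d,s); s,b,d=grab('scene'); cyl('scene',d)
E
```

```text
54.75 [0.43921685 0.03510645 0.27556615] 0.5002941823803663 [ 0.81169586  0.53058021 -0.17981273]
knob 117 ((467.32354736328125, 37.080562591552734), (12.504544258117676, 13.457891464233398), 89.02378845214844)
lid [0.0212827  0.08043357] 780
wrist [27. 68.] 45 z 0.026 circ 309.1 -295.6 diam 23.9 mid [ 311.2 -296. ]
wrist [345.  99.] 190 z 0.033 circ 349.9 174.4 diam 26.8 mid [350.  172.7]
wrist [  4. 146.] 220 z 0.031 circ 423.2 -358.1 diam 39.3 mid [ 423.7 -353.2]
wrist [ 59. 150.] 675 z 0.032 circ 430.0 -268.9 diam 45.3 mid [ 429.8 -268. ]
wrist [401. 146.] 275 z 0.032 circ 418.6 264.6 diam 27.8 mid [418.7 264.3]
wrist [458. 151.] 129 z 0.033 circ 427.5 359.5 diam 26.9 mid [427.3 354.3]
wrist [276. 166.] 107 z 0.032 circ 451.8 66.7 diam 90.3 mid [451.6  66.8]
wrist [171. 184.] 95 z 0.033 circ 481.2 -92.3 diam 69.3 mid [481.3 -92.3]
wrist [ 15. 210.] 196 z 0.032 circ 533.1 -359.9 diam 28.6 mid [ 528.4 -359.1]
wrist [118. 215.] 233 z 0.032 circ 542.1 -191.0 diam 35.0 mid [ 535.6 -190.5]
scene [283. 163.] 43 z 0.033 circ 354.7 170.5 diam 31.3 mid [352.3 171.4]
scene [319. 166.] 47 z 0.032 circ 420.9 260.8 diam 31.1 mid [421.9 261.1]
scene [266. 237.] 405 z 0.032 circ 558.9 -10.3 diam 279.1 mid [564.9 -12.5]
scene [159. 225.] 163 z 0.032 circ 431.6 -268.6 diam 49.7 mid [ 432.3 -271.4]
scene [123. 236.] 165 z 0.033 circ 423.4 -367.8 diam 48.8 mid [ 423.8 -370.7]
scene [201. 241.] 124 z 0.031 circ 543.3 -194.5 diam 40.4 mid [ 545.  -194.6]
scene [139. 262.] 86 z 0.033 circ 534.1 -363.2 diam 30.5 mid [ 534.9 -363.6]
```

View pics/w9.png

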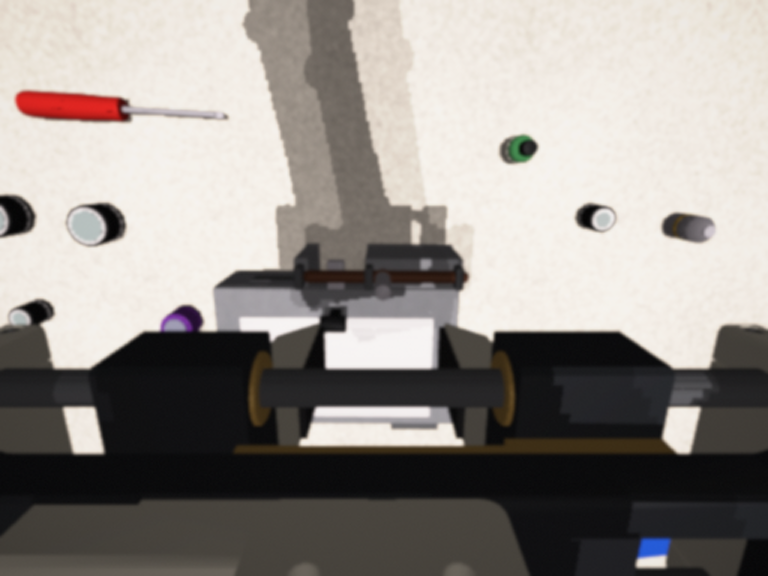

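The final view shows the bolt home with the knob at (383,285), the lid flat, and all bystanders in place. The wrist lid fit gave a 0.021 slope, though the fingers block part of that view. I'll repeat it from the scene camera and hand in only if it is flat.

```bash
python3 - <<'E'
from h import *
ok=[]
for n in('scene','side'):
    s,b,d=grab(n); P=cloud(n,d); h=P[:,:,2]
    q=P[(h>.07)&(h<.088)&(P[:,:,0]>.5)&(P[:,:,0]<.62)&(P[:,:,1]>-.1)&(P[:,:,1]<-.03)]
    r=np.linalg.lstsq(np.c_[q[:,0]-.63,np.ones(len(q))],q[:,2],rcond=None)[0]; print(n,r,len(q)); ok.append(abs(r[0])<.015)
if all(ok): print(arm.sign_off())
E
```

```text
scene [0.00344102 0.07896327] 798
side [0.00535462 0.07816943] 1178
the job is handed in; nothing more can be done
None
```

I freed the bolt with four draws and three back strokes and opened the lid to about 1.48 rad. All three 36 mm cartridges went into the case, then I shut the lid and pushed the bolt home. The job is handed in, at about 55 s on the clock; no verdict was reported.

**Last checks**
- **Cartridges:** all three stood on the case floor, tops at z = 0.052 m, before I shut the lid; I could not see them afterwards.
- **Lid:** scene and side views put it flat, with slopes of 0.003 and 0.005.
- **Bolt:** the knob is back at y = 0.037 m, where it started. The bolt stopped hard at 15.8 N there.
- **Others:** the cartridges and bystanders I measured at the end, and the purple decoy, are within a few millimetres of where they started. The screwdriver I checked only by eye.

**What failed or disagreed**
- **Fingertips:** they sit about 30 mm above the reported TCP, so my first two grabs at the lid handle closed above it. I measured the offset and corrected every later grasp.
- **Knocked cartridge:** one 36 mm cartridge was knocked aside while the arm was elsewhere, so I found it again before picking it up.
- **Lid slope:** a wrist-camera fit gave 0.021, but the fingers partly blocked that view; I relied on the scene and side views.

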